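Press the brass seats home in the valve blocks

ROBOT

A 6-joint arm with a two-finger parallel gripper is mounted at the origin on the work surface. World frame = base frame: x ahead of the robot, y to its left, z up, the work surface at z = 0. Lengths are in m, angles in rad, forces in N, time in s.
With the tool pointing down it reaches from about 0.25 to 0.725 m from the base axis. Payload 4 kg.
Tool frame: the origin (TCP) lies on the centre line of the jaws, within the pads' length; the fingertips stand 8 mm ahead of it and the grasp point (between the pads) lies 11 mm behind it; y points along the fingers, z is the direction in which the jaws open and shut, and the axes are right-handed (so a half turn about y gives the same grasp; the last joint's range is limited). The gripper opens to 85 mm and grips with 20 to 120 N. Pads are 22 mm wide; open, the fingers measure 114 mm over their backs; the gripper's body (76 mm by 85 mm) begins 54 mm behind the grasp point. The pads swing forward as they close: fully open they stand 13 mm farther back than shut.
Start: joints at [1.177, 0.241, 0.005, 1.335, 0, 1.571], TCP at [0.192, 0.462, 0.239] pointing down, gripper open.
Joint ranges: [-2.72, 2.72], [-1.05, 1.87], [-1.09, 1.28], [-1.99, 2.15], [-1.42, 1.44], [-3.14, 3.14]. Speed limits (rad/s): [2.79, 2.79, 3.14, 3.14, 3.14, 3.14].

INTERFACE

Orientations are given as a unit quaternion [w, x, y, z].
In Python, from cell import readout, optics, job gives the robot as it stands.
- The arm moves only by the tool arm_command, never from a script. Its argument "deltas" is a list of rows, each a list of 6 numbers: the shift along the tool's x, y, z in m, then the turn, a rotation vector about the tool's x, y, z in units of 5 degrees (1.0 is 5 degrees). In form: [[tx, ty, tz, wx, wy, wz], ...]. A call has 1 to 12 rows; each row shifts and turns the commanded pose from where the row before left it, along the tool's axes as they then stand; what a row does not reach is not made up. A row lasts 1/12 s, in which the tool goes at most 41.7 mm and 7.16 degrees, less where a joint would pass 70% of its speed; a pose out of reach is approached as far as the arm can. A call is refused whole if a number of a shift passes 0.0417 or a number of a turn 1, either way. A call with a gripper value outside its range is refused whole. "fingers" is the closure, from 0 (fully open) to 1 (shut), set as the call begins (left out, the last holds). The fingers move at their own pace and stop on an object; "newtons" is the grip in N (left out, the last holds). Time passes only in rows, so rows that do not move let the fingers close. It gives the time, the measured TCP pose, the force and the opening at its end, in the units of the state.
- readout.read_state(): the state, without advancing time (a new reading comes with each control period).
- optics.capture(name): name is "scene" or "side" or "wrist"; returns the picture (420x560x3 uint8, blue, green, red); there is no depth.
- optics.camera_params(name): a dict with "K" (3x3 intrinsics, pixels), "world_from_camera" (4x4, takes a point from camera to world coordinates); the wrist camera has in their place "T_tool_cam" (4x4, takes a point from camera to tool coordinates, whose origin is the TCP and whose axes are the tool frame's). Camera axes: x right, y down, z forward; pixel columns grow to the right and rows downward; lengths in m; the calibration is good to about 2 mm. The wrist camera is an equidistant fisheye: a pixel r from the principal point sees the ray r / f radians off the axis. A picture is of the moment at which its call begins: read the wrist's pose just before it. camera_params takes no time and is no camera call.
- job.job_done(): hands the job in, once; it reports no verdict.
The state is a dict: "time_s": time; "joints": joint angles; "joint_vel": joint speeds; "tau": joint torques, N m; "position": TCP position; "tcp_rot": TCP orientation; "contact_force": force on the tool from outside, world axes, zero at the start; "wrist_torque": the same for the moment, N m; "gripper_width": finger opening in m.
Only numpy, scipy, OpenCV 4.12 (cv2) and the standard library are available. Lean on these libraries where they do the work, as an engineer would, in place of code of your own. Each camera call takes 0.05 s, during which the arm holds its last target. There are 200 camera calls.

TASK

Press the brass seat of every aluminium valve block fully home in the bench press: set a block on the press's apron with its pocket end towards the frame, slide it up against the side fence and the end stop, and push the plunger's button through its soft first stop right down to the hard second stop, then let it come up. Lay all finished blocks flat, brass side up, inside the white tray, leave the press empty with its plunger up, and leave the other things on the bench where they are.

Things in the scene. Friction and masses are not known exactly. Their poses are not given: they have to be found in the camera images.
- press: bench press, fixed (place and turn vary): grey base plate 260 x 130 x 10 mm with a white C-frame at its far (+x) end. Origin: centre of the plate's underside; x from the open apron (robot side) to the frame, y left, z up. The arm, 32 mm wide, reaches over the nest from the frame to x = +46 mm, 40 to 52 mm above the plate. No room to lower a block under it: slide it in
- end_stop (a point): middle of the foot of the END STOP's face: a steel block 34 mm wide, 22 mm tall over the plate; the face looks to -x and stands at x = +73, y = 0 mm in the press frame; axes as the press
- fence (a point): middle of the foot of the SIDE FENCE's face: a steel strip 6 mm tall over the plate and 12 mm wide; the face looks to -y and stands at y = +20 mm in the press frame, from x = -60 to +68 mm; on the -y side the plate is open; axes as the press
- nest (a point): where a block's origin lies when it is registered (far end on the end stop, left side on the fence, same yaw as the press): on top of the base plate at x = +28, y = 0, z = +10 mm in the press frame; axes as the press
- button_top (a point): centre of the top of the plunger's round black button (27 mm across), at x = +60, y = 0 in the press frame, 89 mm above the bench when up; it goes down 15 mm in all (8 soft, then 7 stiff) and springs back up when let go. Under the arm it drives a round steel ram of 9 mm diameter
- carriage (a joint): first stage of the plunger, m: 0 up, 0.008 at the first (soft) stop; its spring takes 1.5 to 3.5 N. Up, the ram's tip is 8 mm above a block's top; at the first stop it is level with it. If the pocket is more than 3 mm off, the ram lands on the block's face there and the button goes down only about 8 mm
- plunger (a joint): second stage of the plunger, m, beyond the first: 0 up, 0.007 at the second (hard) stop; its stiffer spring starts to give at about 7 N and takes about 10 N at the stop (some 14 N while it drives a seat); it comes back up by itself
- block1: aluminium valve block 90 x 40 x 25 mm, about 0.2 kg (2 or 3 of the four are present). Origin: centre of its underside; x along its length to the pocket end, y across, z up. The pocket in its top is 15 mm square, centred at x = +32 mm, and holds a brass seat; two small dark dots lie at x = -5 and -25 mm. At the start the pocket end points away from the robot within 30 degrees
- seat1 (a joint): how far the brass seat of block1 has been pressed into its pocket, m: 0 at the start (its top 1 mm below the block's face), at most 0.0065; it resists with about 4 N and stays where it is pushed. The ram at the second stop leaves it at about 0.006
- block2: aluminium valve block 90 x 40 x 25 mm, about 0.2 kg (2 or 3 of the four are present). Origin: centre of its underside; x along its length to the pocket end, y across, z up. The pocket in its top is 15 mm square, centred at x = +32 mm, and holds a brass seat; two small dark dots lie at x = -5 and -25 mm. At the start the pocket end points away from the robot within 30 degrees
- seat2 (a joint): how far the brass seat of block2 has been pressed into its pocket, m: 0 at the start (its top 1 mm below the block's face), at most 0.0065; it resists with about 4 N and stays where it is pushed. The ram at the second stop leaves it at about 0.006
- block3: aluminium valve block 90 x 40 x 25 mm, about 0.2 kg (2 or 3 of the four are present). Origin: centre of its underside; x along its length to the pocket end, y across, z up. The pocket in its top is 15 mm square, centred at x = +32 mm, and holds a brass seat; two small dark dots lie at x = -5 and -25 mm. At the start the pocket end points away from the robot within 30 degrees
- seat3 (a joint): how far the brass seat of block3 has been pressed into its pocket, m: 0 at the start (its top 1 mm below the block's face), at most 0.0065; it resists with about 4 N and stays where it is pushed. The ram at the second stop leaves it at about 0.006
- block4: aluminium valve block 90 x 40 x 25 mm, about 0.2 kg (2 or 3 of the four are present). Origin: centre of its underside; x along its length to the pocket end, y across, z up. The pocket in its top is 15 mm square, centred at x = +32 mm, and holds a brass seat; two small dark dots lie at x = -5 and -25 mm. At the start the pocket end points away from the robot within 30 degrees
- seat4 (a joint): how far the brass seat of block4 has been pressed into its pocket, m: 0 at the start (its top 1 mm below the block's face), at most 0.0065; it resists with about 4 N and stays where it is pushed. The ram at the second stop leaves it at about 0.006
- tray: shallow white plastic tray, fixed, 140 x 250 mm (x by y) outside, floor 4 mm thick, walls 4 mm thick and 12 mm tall overall; origin: centre of its underside, x across the short side, y along the long side
- jar: bystander, to be left alone: a small round glass jar with a black screw cap, 36 mm across, 45 mm tall, standing among the blocks; origin under its centre
- vial: bystander, to be left alone: a clear vial with a white cap, 22 mm across, 36 mm tall, standing; origin under its centre
- wrench: bystander, to be left alone: a steel spanner 150 mm long, lying flat on the bench; origin near its middle
- driver: bystander, to be left alone: a screwdriver 140 mm long, lying on the bench; origin near its middle
- flask: bystander, to be left alone: an amber glass bottle 48 mm across, 75 mm tall, standing; origin under its centre
Things that resemble listed ones, but are neither listed nor needed, are in the scene too. What is shaped like the block1 but green or turquoise is not meant. Leave any blue or green look-alike of the block3 alone.

How it is judged:
At the end, for the whole second after the job is handed in: every block present: seat pressed in over 4.5 mm (the second stop gives about 6); at rest, brass side up, tilted under 0.06 rad, on the tray floor, its centre within 50 mm (short way) and 105 mm (long way) of the tray's centre; both plunger stages up (under 2 mm) (value of joint each of seat1, seat2, seat3, seat4 above 0.0045 m and x of block1 in the frame of tray between -0.05 and 0.05 m and y of block1 in the frame of tray between -0.105 and 0.105 m and z of block1 in the frame of tray between -0.004 and 0.012 m and angle between each of block1, block2, block3, block4's own z axis and vertical below 0.06 rad and linear speed of each of block1, block2, block3, block4 below 0.02 m/s and x of block2 in the frame of tray between -0.05 and 0.05 m and y of block2 in the frame of tray between -0.105 and 0.105 m and z of block2 in the frame of tray between -0.004 and 0.012 m and x of block3 in the frame of tray between -0.05 and 0.05 m and y of block3 in the frame of tray between -0.105 and 0.105 m and z of block3 in the frame of tray between -0.004 and 0.012 m and x of block4 in the frame of tray between -0.05 and 0.05 m and y of block4 in the frame of tray between -0.105 and 0.105 m and z of block4 in the frame of tray between -0.004 and 0.012 m and value of joint each of carriage, plunger below 0.002 m); the robot touches nothing.
It fails at once if a bystander was moved by more than 40 mm (distance of any of jar, vial, wrench, driver, flask from where it was at the start of the episode above 0.04 m).
Of block1, block2, block3, block4 only 2 to 3 are there at a start; the rules pass over those that are not, and their reading is None.
At some moment in a run one of block1, block2, block3, block4 may be knocked a few centimetres aside while the robot is not near it.
Once in a run the grip may slacken for a moment while it holds something.
It also fails if it takes over 210 s, if anything falls off the work surface, if the arm or the gripper's body presses on something with over 40 N, if the wrist force passes 120 N, or if a joint passes its speed limit or range.

## Working session

There is one attempt and no reset: what is moved stays moved. The work goes in short steps, Python scripts to look and compute and a tool call to move; the robot and the scene stay as the last step left them, time stands still between calls to the robot, and variables do not carry over. Pictures are saved under pics/ and viewed, about 12 in all and at most 16, crops included, and the job is handed in when it is done.

Besides the shell and the picture viewer there is one more tool, called after "Call:" by a JSON object that holds its "name" and its "arguments". arm_command: Moves the arm, as the interface text tells. Its arguments: {"type":"object","properties":{"deltas":{"type":"array","items":{"type":"array","items":{"type":"number"}}},"fingers":{"type":"number"},"newtons":{"type":"number"}},"required":["deltas"]}

```bash
ls; mkdir -p pics
python3 - <<'E'
from cell import readout, optics
import cv2, json
s=readout.read_state(); print(s)
for n in("scene","side"):
    cv2.imwrite(f"pics/{n}0.png",optics.capture(n)); p=optics.camera_params(n); print(n,p)
print(optics.camera_params("wrist"))
E
```

```text
pics
{'time_s': 0.0, 'joints': array([1.17700626e+00, 2.41430418e-01, 3.72499895e-03, 1.33520625e+00,
       7.75302193e-06, 1.57077952e+00]), 'joint_vel': array([-0.00187407,  0.0003554 , -0.00064184,  0.00168137,  0.0030221 ,
        0.00050804]), 'tau': array([ 2.05806828e-06, -3.72318649e+01,  2.52406704e+01,  1.70232472e-02,
        5.73108264e-05, -4.10163977e-06]), 'position': array([0.19160639, 0.46116105, 0.23840453]), 'tcp_rot': array([-0.69271244,  0.69417824, -0.13847108,  0.13817308]), 'contact_force': array([ 0.27696058, -0.18595227,  0.13264814]), 'wrist_torque': array([ 0.02050564,  0.00035877, -0.03413428]), 'gripper_width': 0.08513838350866323}
scene {'K': array([[431.10503859,   0.        , 284.64509092],
       [  0.        , 431.10503859, 201.94187522],
       [  0.        ,   0.        ,   1.        ]]), 'world_from_camera': array([[ 0.61924986,  0.51388877, -0.59367326,  1.13120492],
       [ 0.7850958 , -0.41718896,  0.45779685, -0.44822606],
       [-0.01241727, -0.74958102, -0.66179612,  0.7734351 ],
       [ 0.        ,  0.        ,  0.        ,  1.        
[... 254 characters left out ...]
      [-0.21867003, -0.75196043,  0.62188337, -0.70971017],
       [ 0.00997855, -0.63899678, -0.76914468,  1.00170333],
       [ 0.        ,  0.        ,  0.        ,  1.        ]])}
{'K': array([[325.1922621 ,   0.        , 280.17469394],
       [  0.        , 325.1922621 , 206.97394159],
       [  0.        ,   0.        ,   1.        ]]), 'T_tool_cam': array([[-1.26484826e-03,  9.65596919e-01,  2.60040362e-01,
        -6.54915129e-02],
       [-1.10780473e-03, -2.60041763e-01,  9.65596735e-01,
        -1.34228313e-01],
       [ 9.99998586e-01,  9.33259410e-04,  1.39860621e-03,
        -5.75160993e-05],
       [ 0.00000000e+00,  0.00000000e+00,  0.00000000e+00,
         1.00000000e+00]])}
```

View pics/scene0.png

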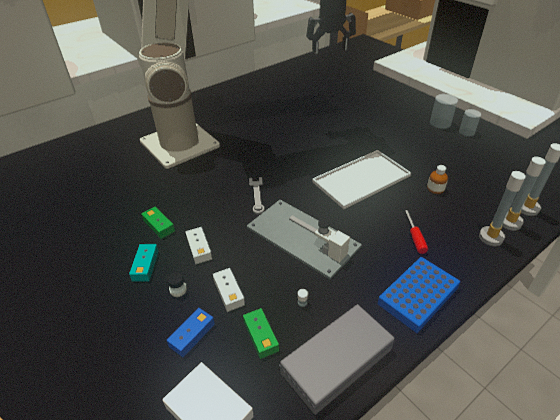

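View pics/side0.png

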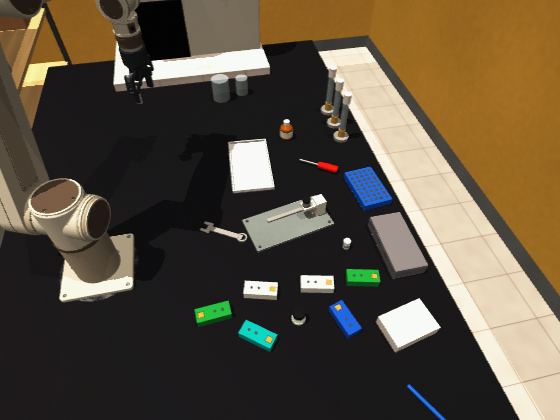

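Candidates for blocks in the scene view are white (199,245) and (228,289), with brass away from the robot. Decoys are green (157,221), teal (144,262), blue (190,330) and green (261,332). The two silver ones are the aluminium blocks. Next: a close crop and plane measurements.

```bash
cat > h.py <<'E'
import numpy as np, cv2
from cell import readout, optics
from scipy.spatial.transform import Rotation as R
def rot(q): return R.from_quat([q[1],q[2],q[3],q[0]]).as_matrix()
def shot(name,fn=None):
    s=readout.read_state(); im=optics.capture(name)
    if fn: cv2.imwrite("pics/"+fn+".png",im)
    p=optics.camera_params(name)
    if name=="wrist":
        T=np.eye(4);T[:3,:3]=rot(s["tcp_rot"]);T[:3,3]=s["position"];W=T@p["T_tool_cam"]
    else: W=p["world_from_camera"]
    return im,(name,p["K"],W)
def cast(cam,uv,z):
    name,K,W=cam; uv=np.atleast_2d(np.asarray(uv,float)); d=(uv-K[:2,2])/K[0,0]
    if name=="wrist":
        r=np.linalg.norm(d,axis=1)+1e-12; ray=np.c_[d*(np.sin(r)/r)[:,None],np.cos(r)]
    else: ray=np.c_[d,np.ones(len(d))]
    ray=ray@W[:3,:3].T; o=W[:3,3]
    return o+ray*((z-o[2])/ray[:,2])[:,None]
def proj(cam,P):
    name,K,W=cam; q=(np.atleast_2d(P)-W[:3,3])@W[:3,:3]
    if name=="wrist":
        n=np.linalg.norm(q[:,:2],axis=1)+1e-12; th=np.arctan2(n,q[:,2]); return q[:,:2]/n[:,None]*th[:,None]*K[0,0]+K[:2,2]
    return q[:,:2]/q[:,2:]*K[0,0]+K[:2,2]
def brass(im):
    h=cv2.cvtColor(im,cv2.COLOR_BGR2HSV); return cv2.inRange(h,(12,120,120),(32,255,255))
def blobs(m,lo=8,hi=1e9):
    n,l,st,c=cv2.connectedComponentsWithStats(m); return [(c[i],st[i,4],l==i) for i in range(1,n) if lo<=st[i,4]<=hi]
def show(cam,z,name):
    pass
E
python3 - <<'E'
from h import *
for n in("scene","side"):
    im=cv2.imread(f"pics/{n}0.png");p=optics.camera_params(n);cam=(n,p["K"],p["world_from_camera"])
    for c,a,_ in blobs(brass(im)):
        print(n,c.round(1),a,cast(cam,c,.024).round(4)[0])
    pts={"scene":[(277,200),(247,229),(331,274),(361,243)],"side":[(242,223),(314,203),(333,221),(260,249)]}[n]
    print("plate",cast(cam,pts,.01).round(4).tolist())
    if n=="scene":
        a=cv2.resize(im[190:300,130:270],None,fx=4,fy=4,interpolation=cv2.INTER_CUBIC)
    else: a=cv2.resize(im[130:310,200:350],None,fx=4,fy=4,interpolation=cv2.INTER_CUBIC)[:600]
    cv2.imwrite(f"pics/crop_{n}.png",a)
im=cv2.imread("pics/scene0.png");a=cv2.resize(im[145:300,180:420],None,fx=3.2,fy=3.2,interpolation=cv2.INTER_CUBIC);cv2.imwrite("pics/crop_scene.png",a)
E
```

```text
scene [69.  10.4] 1054 [-1.4991  0.1337  0.024 ]
scene [364.8   3.8] 303 [-0.5454  1.4178  0.024 ]
scene [416.6  20.8] 13 [-0.1936  1.4181  0.024 ]
scene [414.8  36.3] 386 [-0.0679  1.249   0.024 ]
scene [391.1  40.5] 54 [-0.1039  1.1274  0.024 ]
scene [438.3 176.3] 107 [0.6448 0.4708 0.024 ]
scene [511.6 211. ] 8 [0.8498 0.4965 0.024 ]
scene [150.  212.5] 24 [ 0.2729 -0.224   0.024 ]
scene [492.  226.4] 8 [0.8498 0.4083 0.024 ]
scene [200.5 250.5] 20 [ 0.4696 -0.1887  0.024 ]
scene [139.4 269.1] 29 [ 0.4321 -0.3241  0.024 ]
scene [232.4 296.6] 31 [ 0.6261 -0.2019  0.024 ]
scene [201.5 317.1] 37 [ 0.6291 -0.2783  0.024 ]
scene [266.2 342.6] 52 [ 0.7567 -0.2099  0.024 ]
plate [[0.4272, 0.0688, 0.01], [0.4673, -0.0566, 0.01], [0.704, 0.0093, 0.01], [0.6796, 0.1301, 0.01]]
side [83.5 30.2] 3143 [-0.1502  1.4208  0.024 ]
side [467.4  90. ] 36180 [1.4748 0.5564 0.024 ]
side [19.3 49.2] 1079 [-0.4268  1.2891  0.024 ]
side [39.7 67.7] 1430 [-0.3102  1.1028  0.024 ]
side [ 0.9 33.9] 21 [-0.5406  1.4619  0.024 ]
side [326.5 106.3] 24 [0.8547 0.569  0.024 ]
side [333.  118.8] 23 [0.8562 0.4862 0.024 ]
side [285.8 128. ] 64 [0.6625 0.4701 0.024 ]
side [339.8 132.5] 28 [0.856  0.4016 0.024 ]
side [374.  275.5] 20 [ 0.7563 -0.2088  0.024 ]
side [328.3 282. ] 22 [ 0.6252 -0.2014  0.024 ]
side [272.  288.5] 20 [ 0.4695 -0.1877  0.024 ]
side [338. 307.] 23 [ 0.6283 -0.2783  0.024 ]
side [200.4 314.6] 29 [ 0.2722 -0.2221  0.024 ]
side [268.8 339.1] 29 [ 0.4323 -0.3241  0.024 ]
plate [[0.4269, 0.0633, 0.01], [0.6694, 0.0953, 0.01], [0.7075, 0.0108, 0.01], [0.4634, -0.0445, 0.01]]
```

View pics/crop_scene.png

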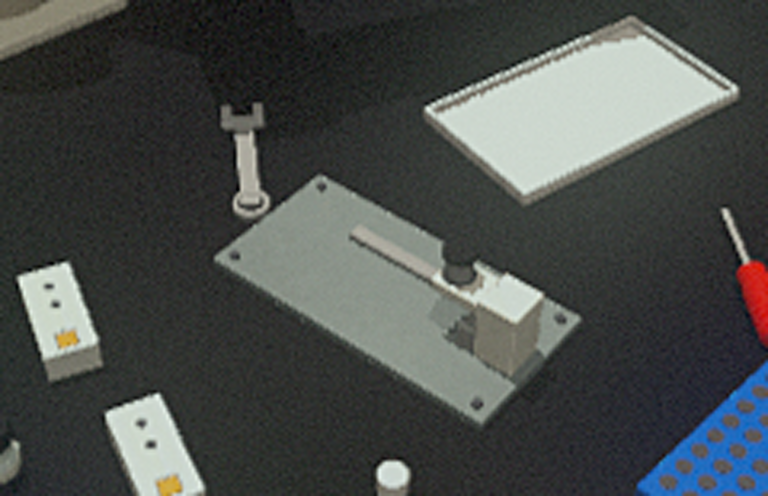

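View pics/crop_side.png

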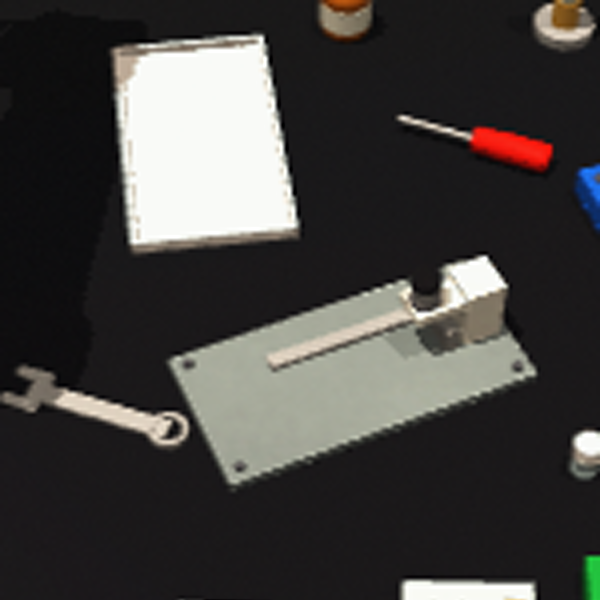

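The crops show both silver blocks with brass seats and two dots. The plate corners, fence and black button are clear, the pocket ends point away from the robot, and the spanner lies near the apron's robot-side edge.

Run:
```python
from h import *
C={}
for n in("scene","side"):
    p=optics.camera_params(n);C[n]=(n,p["K"],p["world_from_camera"])
def sc(l): return [((x+.5)/3.2+180-.5,(y+.5)/3.2+145-.5) for x,y in l]
def sd(l): return [((x+.5)/4+200-.5,(y+.5)/4+130-.5) for x,y in l]
a=cast(C["scene"],sc([(320,175),(215,259),(480,425),(581,319)]),.01)[:,:2]
b=cast(C["side"],sd([(169,359),(233,488),(537,375)]),.01)[:,:2]
print(a.round(4).tolist(),b.round(4).tolist())
loc=np.array([[-130,65],[-130,-65],[130,-65],[130,65]])/1000
L=np.r_[loc,loc[:3]];P=np.r_[a,b]
H=(L-L.mean(0)).T@(P-P.mean(0)); th=np.arctan2(H[0,1]-H[1,0],H[0,0]+H[1,1]);Rm=np.array([[np.cos(th),-np.sin(th)],[np.sin(th),np.cos(th)]])
t=P.mean(0)-Rm@L.mean(0); print("press",t.round(4),np.degrees(th).round(2),"resid",(P-(L@Rm.T+t)).round(4).tolist())
for k,l in(("nest",(.028,0)),("stop",(.073,0)),("button",(.06,0)),("apron",(-.06,0))): print(k,(Rm@l+t).round(4))
print("fence end", cast(C["scene"],sc([(354,238)]),.016)[0].round(4),(Rm@(-.06,.02)+t).round(4), cast(C["side"],sd([(272,368)]),.016)[0].round(4))
print("button", cast(C["scene"],sc([(461,255)]),.089)[0].round(4),cast(C["side"],sd([(427,285)]),.089)[0].round(4))
for nm,l in(("A",[(48,286),(55,304),(66,339)]),("B",[(141,423),(151,444),(169,486)])):
    q=cast(C["scene"],sc(l),.0245)[:,:2]; d=q[2]-q[0]; print(nm,q.round(4).tolist(),np.degrees(np.arctan2(d[1],d[0])).round(1),np.linalg.norm(d))
print("tray",cast(C["scene"],sc([(426,112),(631,19),(738,92),(525,198)]),.012).round(4).tolist(),cast(C["side"],sd([(112,46),(263,36),(298,237),(131,249)]),.012).round(4).tolist())
```

```text
[[0.4296, 0.076], [0.457, -0.05], [0.7093, 0.0003], [0.683, 0.1274]] [[0.4288, 0.0776], [0.4555, -0.0523], [0.7073, 0.0012]]
press [0.5693 0.0385] 11.49 resid [[0.0006, -0.0003], [0.0022, 0.001], [-0.0003, -0.0005], [-0.0008, -0.0008], [-0.0001, 0.0013], [0.0006, -0.0012], [-0.0023, 0.0005]]
nest [0.5967 0.0441]
stop [0.6408 0.0531]
button [0.6281 0.0505]
apron [0.5105 0.0266]
fence end [0.5123 0.0462 0.016 ] [0.5065 0.0462] [0.5053 0.0471 0.016 ]
button [0.6331 0.0464 0.089 ] [0.6247 0.0441 0.089 ]
A [[0.414, -0.1729], [0.4339, -0.1781], [0.47, -0.1894]] -16.5 0.05832125339311539
B [[0.5703, -0.1882], [0.5898, -0.1926], [0.6264, -0.2019]] -13.7 0.05782358663169451
tray [[0.4235, 0.1994, 0.012], [0.4396, 0.4459, 0.012], [0.5782, 0.4349, 0.012], [0.5604, 0.1879, 0.012]] [[0.4365, 0.4546, 0.012], [0.5769, 0.4394, 0.012], [0.555, 0.1819, 0.012], [0.4166, 0.1977, 0.012]]
```

```bash
cat >> h.py <<'E'
def plan(xyz,yaw=None):
    "turn about tool y (units of 5 deg), then shift in the turned tool axes"
    s=readout.read_state(); M=rot(s["tcp_rot"]); p=s["position"]
    y0=np.degrees(np.arctan2(M[1,0],M[0,0])); yaw=y0 if yaw is None else yaw
    c,n=np.cos(np.radians(yaw)),np.sin(np.radians(yaw)); G=np.array([[c,0,-n],[n,0,c],[0,-1,0]])
    print("t",round(s["time_s"],2),"pos",p.round(4),"yaw",round(y0,2),"tilt y",M[:,1].round(3),"F",s["contact_force"].round(1),"w",round(s["gripper_width"],4))
    print(" turn wy",round((y0-yaw)/5,2)," shift",(G.T@(np.array(xyz)-p)).round(4))
E
python3 - <<'E'
from h import *
M=rot(readout.read_state()["tcp_rot"]);print(M.round(3))
plan((.44,-.18,.2),-16)
p=optics.camera_params("scene");c=("scene",p["K"],p["world_from_camera"])
print("jar cap",cast(c,[(177,281)],.045),"vial",cast(c,[(303,292)],.036))
E
```

```text
[[ 0.923 -0.001  0.384]
 [-0.384 -0.002  0.923]
 [-0.    -1.    -0.002]]
t 0.1 pos [0.1917 0.4612 0.2385] yaw -22.56 tilt y [-0.001 -0.002 -1.   ] F [ 0.7 -0.1 -0.1] w 0.0853
 turn wy -1.31  shift [ 0.4155  0.0385 -0.5479]
jar cap [[ 0.5327821  -0.27872853  0.045     ]] vial [[ 0.7170121  -0.08435685  0.036     ]]
```

Call:
{"name": "arm_command", "arguments": {"deltas": [[0, 0, 0, 0, -0.65, 0], [0, 0, 0, 0, -0.65, 0], [0.028, 0.005, -0.039, 0, 0, 0], [0.028, 0.005, -0.039, 0, 0, 0], [0.028, 0.005, -0.039, 0, 0, 0], [0.028, 0.005, -0.039, 0, 0, 0], [0.028, 0.005, -0.039, 0, 0, 0], [0.028, 0.005, -0.039, 0, 0, 0], [0.028, 0.005, -0.039, 0, 0, 0], [0.028, 0.005, -0.039, 0, 0, 0], [0.028, 0.005, -0.039, 0, 0, 0], [0.028, 0.005, -0.039, 0, 0, 0]], "fingers": 0.25, "newtons": 80}}

```text
time_s: 1.1
position: [0.3308, 0.0694, 0.1959]
tcp_rot: [0.7, -0.7, 0.099, -0.099]
contact_force: [1.0, 0.4, -0.1]
gripper_width: 0.064
```

Call:
{"name": "arm_command", "arguments": {"deltas": [[0.026, 0.007, -0.039, 0, 0, 0], [0.026, 0.007, -0.039, 0, 0, 0], [0.026, 0.007, -0.039, 0, 0, 0], [0.026, 0.007, -0.039, 0, 0, 0], [0, 0, 0, 0, 0, 0], [0, 0, 0, 0, 0, 0]]}}

```text
time_s: 1.6
position: [0.3804, -0.0876, 0.1708]
tcp_rot: [0.7, -0.7, 0.102, -0.1]
contact_force: [-0.9, 0.4, 0.2]
gripper_width: 0.0642
```

```bash
cat >> h.py <<'E'
def findblocks(im,cam,zt,near=None,rad=.12):
    "silver tops: brass centroid, then two dark dots -> origin xy, yaw"
    g=cv2.cvtColor(im,cv2.COLOR_BGR2HSV); out=[]
    for c,a,_ in blobs(brass(im),40):
        P=cast(cam,c,zt-.001)[0]
        if near is not None and np.linalg.norm(P[:2]-near)>rad: continue
        out.append((c,a,P))
    return out
E
python3 - <<'E'
from h import *
im,cam=shot("wrist","w1")
for c,a,P in findblocks(im,cam,.025): print(c.round(1),a,P.round(4))
plan((.41,-.1704,.12),-16.5)
E
```

```text
[110.2 129.8] 199 [ 0.273  -0.2223  0.024 ]
[210.4 305.3] 86 [ 0.47   -0.1881  0.024 ]
[555.2 412.9] 129 [0.9811 0.3377 0.024 ]
t 1.65 pos [ 0.3801 -0.0862  0.171 ] yaw -16.22 tilt y [-0.002  0.001 -1.   ] F [-1.5  0.3  0.7] w 0.0641
 turn wy 0.06  shift [ 0.0525  0.051  -0.0722]
```

View pics/w1.png

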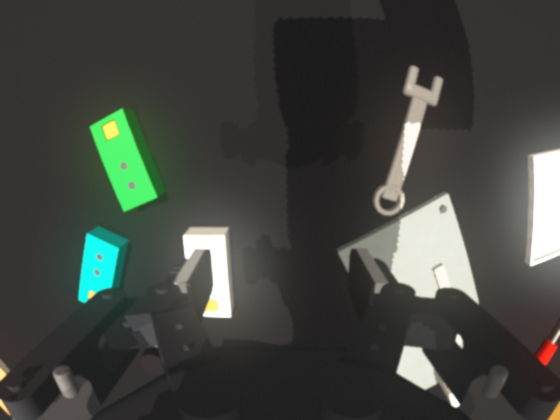

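The wrist view shows silver block A (187–232, 230–315) with its seat at (210,305). That gives (0.470,-0.188), which agrees with the fixed cameras. The decoys are green and teal. Going down on A.

Call:
{"name": "arm_command", "arguments": {"deltas": [[0.018, 0.012, -0.024, 0, 0, 0], [0.018, 0.012, -0.024, 0, 0, 0], [0.0165, 0.012, -0.024, 0, 0.06, 0], [0, 0.015, 0, 0, 0, 0], [0, 0, 0, 0, 0, 0], [0, 0, 0, 0, 0, 0]]}}

```text
time_s: 2.15
position: [0.4103, -0.1674, 0.12]
tcp_rot: [0.7, -0.7, 0.101, -0.099]
contact_force: [-1.2, -0.2, 0.4]
gripper_width: 0.064
```

Run:
```python
from h import *
im,cam=shot("wrist","w2")
for c,a,P in findblocks(im,cam,.025): print(c.round(1),a,P.round(4))
g=cv2.cvtColor(im,cv2.COLOR_BGR2HSV); m=cv2.inRange(g,(0,0,150),(180,70,255)); 
for c,a,mm in blobs(m,300):
    cc=cv2.findContours(mm.astype(np.uint8),0,1)[0][0][:,0]; q=cast(cam,cc,.025)[:,:2]*1000
    r=cv2.minAreaRect(q.astype(np.float32)); print(c.round(0),a,r)
plan((.41,-.1704,.016),-16.5)
```

```text
[155.3  58.1] 337 [ 0.2728 -0.2225  0.024 ]
[115.4 282.2] 160 [ 0.4321 -0.3241  0.024 ]
[275.5 286.6] 222 [ 0.4691 -0.1879  0.024 ]
[495.  99.] 2165 ((366.6546936035156, 29.77132797241211), (33.04644012451172, 137.02227783203125), 58.68256759643555)
[504. 254.] 13663 ((565.0516967773438, 30.77246856689453), (267.5113830566406, 121.88764953613281), 11.819928169250488)
[275. 241.] 5962 ((436.9351806640625, -178.79913330078125), (42.029720306396484, 95.43260955810547), 73.90957641601562)
t 2.2 pos [ 0.411  -0.1676  0.1207] yaw -16.2 tilt y [-0.001  0.001 -1.   ] F [-0.1  0.3 -0. ] w 0.0643
 turn wy 0.06  shift [-1.000e-04  1.047e-01 -2.900e-03]
```

Call:
{"name": "arm_command", "arguments": {"deltas": [[0, 0.025, -0.003, 0, 0, 0], [0, 0.025, 0, 0, 0, 0], [0, 0.025, 0, 0, 0, 0], [0, 0.02, 0, 0, 0, 0], [0, 0.009, 0, 0, 0, 0], [0, 0, 0, 0, 0, 0], [0, 0, 0, 0, 0, 0]]}}

```text
time_s: 2.78
position: [0.4111, -0.1718, 0.0174]
tcp_rot: [-0.7, 0.7, -0.1, 0.1]
contact_force: [-0.4, 0.3, 0.1]
gripper_width: 0.0643
```

Call:
{"name": "arm_command", "arguments": {"deltas": [[0, 0, 0, 0, 0, 0], [0, 0, 0, 0, 0, 0], [0, 0, 0, 0, 0, 0], [0, 0, 0, 0, 0, 0], [0, 0, 0, 0, 0, 0], [0, 0, 0, 0, 0, 0]], "fingers": 1, "newtons": 80}}

```text
time_s: 3.28
position: [0.4121, -0.1727, 0.0185]
tcp_rot: [-0.7, 0.7, -0.099, 0.102]
contact_force: [-0.9, 1.8, 5.0]
gripper_width: 0.0378
```

Call:
{"name": "arm_command", "arguments": {"deltas": [[0, -0.01, 0, 0, 0, 0], [0, -0.02, 0, 0, 0, 0], [0, -0.02, 0, 0, 0, 0], [0, -0.02, 0, 0, 0, 0], [0, -0.02, 0, 0, 0, 0], [0, 0, 0, 0, 0, 0], [0, 0, 0, 0, 0, 0]]}}

```text
time_s: 3.87
position: [0.4117, -0.1729, 0.108]
tcp_rot: [-0.7, 0.7, -0.099, 0.102]
contact_force: [-0.6, -0.2, -2.4]
gripper_width: 0.0383
```

Run:
```python
from h import *
im,cam=shot("wrist","w3")
plan((.44,-.01,.13),11.6)
```

```text
t 3.92 pos [ 0.4106 -0.1724  0.1067] yaw -16.37 tilt y [ 0.001 -0.    -1.   ] F [-0.2  0.1 -2.7] w 0.0387
 turn wy -5.59  shift [ 0.0615 -0.0233  0.1532]
```

View pics/w3.png

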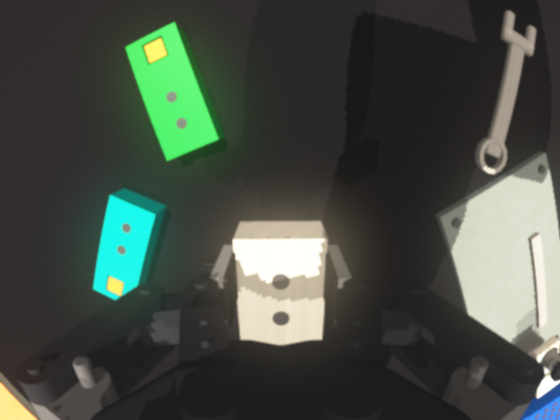

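Block A is held level in the jaws (237–325, 222–340), dots visible. Moving it over the apron.

Call:
{"name": "arm_command", "arguments": {"deltas": [[0, -0.01, 0, 0, -0.93, 0], [0, -0.01, 0, 0, -0.93, 0], [0, 0, 0, 0, -0.93, 0], [0, 0, 0, 0, -0.93, 0], [0, 0, 0, 0, -0.93, 0], [0, 0, 0, 0, -0.93, 0], [0, 0, 0, 0, 0, 0], [0, 0, 0, 0, 0, 0]]}}

```text
time_s: 4.58
position: [0.4096, -0.172, 0.1253]
tcp_rot: [0.704, -0.703, -0.07, 0.071]
contact_force: [-0.4, 0.2, -2.2]
gripper_width: 0.0378
```

Run:
```python
from h import *
plan((.4841,.0161,.125),11.5)
```

```text
t 4.58 pos [ 0.4096 -0.172   0.1253] yaw 11.42 tilt y [-0.002  0.001 -1.   ] F [-0.4  0.2 -2.2] w 0.0378
 turn wy -0.02  shift [0.1105 0.0003 0.1695]
```

Call:
{"name": "arm_command", "arguments": {"deltas": [[0.018, 0, 0.028, 0, 0, 0], [0.018, 0, 0.028, 0, 0, 0], [0.018, 0, 0.028, 0, 0, 0], [0.018, 0, 0.028, 0, 0, 0], [0.018, 0, 0.028, 0, 0, 0], [0.02, 0, 0.029, 0, 0, 0], [0, 0, 0, 0, 0, 0], [0, 0, 0, 0, 0, 0], [0, 0, 0, 0, 0, 0]]}}

```text
time_s: 5.33
position: [0.4837, 0.0152, 0.1258]
tcp_rot: [-0.703, 0.704, 0.07, -0.072]
contact_force: [-0.1, -1.1, -2.1]
gripper_width: 0.0382
```

Run:
```python
from h import *
im,cam=shot("wrist","w4")
plan((.4841,.0161,.04),11.5)
```

```text
t 5.38 pos [0.4836 0.0146 0.1259] yaw 11.46 tilt y [-0.002 -0.    -1.   ] F [-1.2 -0.3 -1.2] w 0.0377
 turn wy -0.01  shift [0.0008 0.0859 0.0014]
```

View pics/w4.png

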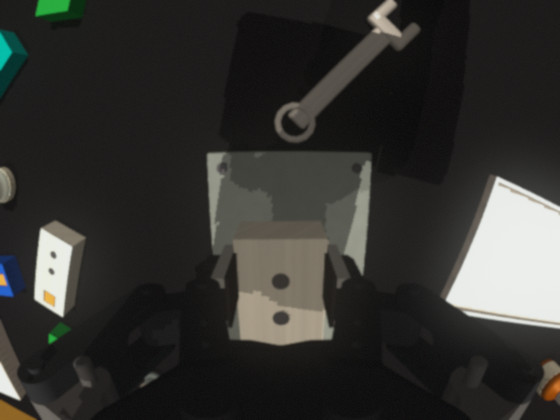

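The near edge of the plate, corners (208,153) and (372,152), is square to the tool. Checking the yaw numerically, then lowering.

Run:
```python
from h import *
p=optics.camera_params("wrist");s=readout.read_state()
T=np.eye(4);T[:3,:3]=rot(s["tcp_rot"]);T[:3,3]=s["position"];cam=("wrist",p["K"],T@p["T_tool_cam"])
q=cast(cam,[(208,153),(372,152)],.01)[:,:2]; d=q[1]-q[0]; print(q.round(4),np.linalg.norm(d),np.degrees(np.arctan2(-d[0],d[1])), q.mean(0)+.13*np.array([.98,.1994]))
d=cast(cam,[(280,281),(281,318)],.125-.018+.025)[:,:2];d1=d[1]-d[0];print(d.round(4),np.degrees(np.arctan2(d1[1],d1[0])))
```

```text
[[ 0.4538 -0.049 ]
 [ 0.4268  0.0772]] 0.12896667052364105 12.077031933284605 [0.56768284 0.04002423]
[[0.4866 0.0152]
 [0.5061 0.0196]] 12.858049004541204
```

Call:
{"name": "arm_command", "arguments": {"deltas": [[0, 0.025, 0, 0, 0, 0], [0, 0.025, 0, 0, 0, 0], [0, 0.02, 0, 0, 0, 0], [0, 0.013, 0, 0, 0, 0], [0, 0, 0, 0, 0, 0], [0, 0, 0, 0, 0, 0]]}}

```text
time_s: 5.88
position: [0.4834, 0.014, 0.043]
tcp_rot: [0.704, -0.704, -0.069, 0.071]
contact_force: [0.3, -0.7, -1.8]
gripper_width: 0.0379
```

Call:
{"name": "arm_command", "arguments": {"deltas": [[0, 0.006, 0, 0, 0, 0], [0, 0.006, 0, 0, 0, 0], [0, 0.003, 0, 0, 0, 0], [0, 0, 0, 0, 0, 0], [0, 0, 0, 0, 0, 0], [0, 0, 0, 0, 0, 0]]}}

```text
time_s: 6.38
position: [0.4848, 0.0153, 0.0288]
tcp_rot: [-0.703, 0.704, 0.071, -0.071]
contact_force: [0.5, -0.3, -1.1]
gripper_width: 0.0383
```

Call:
{"name": "arm_command", "arguments": {"deltas": [[0.008, 0, 0, 0, 0, 0], [0.008, 0, 0, 0, 0, 0], [0.008, 0, 0, 0, 0, 0], [0.008, 0, 0, 0, 0, 0], [0.008, 0, 0, 0, 0, 0], [0.008, 0, 0, 0, 0, 0], [0.008, 0, 0, 0, 0, 0], [0.008, 0, 0, 0, 0, 0], [0.008, 0, 0, 0, 0, 0], [0, 0, 0, 0, 0, 0], [0, 0, 0, 0, 0, 0]]}}

```text
time_s: 7.3
position: [0.5563, 0.0299, 0.0286]
tcp_rot: [0.704, -0.703, -0.072, 0.071]
contact_force: [-0.8, 0.7, 0.5]
gripper_width: 0.0378
```

```bash
cat >> h.py <<'E'
PT=np.array([.5688,.039]);PY=11.7
def press():
    s=readout.read_state();M=rot(s["tcp_rot"]);a=np.radians(PY);Q=np.array([[np.cos(a),np.sin(a)],[-np.sin(a),np.cos(a)]])
    print("t",round(s["time_s"],2),"press xy mm",(Q@(s["position"][:2]-PT)*1e3).round(1),"z",s["position"][2].round(4),"yaw",np.degrees(np.arctan2(M[1,0],M[0,0])).round(2),"F press",(Q@s["contact_force"][:2]).round(1),s["contact_force"][2].round(1),"Tq",s["wrist_torque"].round(2),"w",round(s["gripper_width"],4))
E
python3 -c "
from h import *
press()"
```

```text
t 7.3 press xy mm [-14.1  -6.4] z 0.0286 yaw 11.54 F press [-0.7  0.8] 0.5 Tq [ 0.08 -0.22 -0.03] w 0.0378
```

Call:
{"name": "arm_command", "arguments": {"deltas": [[0, 0, 0.002, 0, 0, 0], [0, 0, 0.002, 0, 0, 0], [0, 0, 0.001, 0, 0, 0], [0, 0, 0.001, 0, 0, 0], [0, 0, 0, 0, 0, 0], [0, 0, 0, 0, 0, 0]]}}

```text
time_s: 7.8
position: [0.5535, 0.0357, 0.0286]
tcp_rot: [0.704, -0.703, -0.071, 0.071]
contact_force: [-0.4, 0.2, 0.4]
gripper_width: 0.0377
```

```bash
python3 -c "
from h import *
press()"
```

```text
t 7.8 press xy mm [-15.7  -0.2] z 0.0286 yaw 11.55 F press [-0.4  0.3] 0.4 Tq [-0.04  0.1  -0.07] w 0.0377
```

Call:
{"name": "arm_command", "arguments": {"deltas": [[0, 0, 0.001, 0, 0, 0], [0, 0, 0.001, 0, 0, 0], [0, 0, 0, 0, 0, 0], [0, 0, 0, 0, 0, 0]]}}

```text
time_s: 8.13
position: [0.5534, 0.0367, 0.0286]
tcp_rot: [-0.703, 0.704, 0.071, -0.071]
contact_force: [-0.6, -3.9, 1.7]
gripper_width: 0.038
```

```bash
python3 -c "
from h import *
press()"
```

```text
t 8.13 press xy mm [-15.5   0.9] z 0.0286 yaw 11.49 F press [-1.4 -3.7] 1.7 Tq [-0.82  0.06 -0.23] w 0.038
```

Fence touched (-3.7 N). Now forward to the stop.

Call:
{"name": "arm_command", "arguments": {"deltas": [[0.004, 0, 0, 0, 0, 0], [0.004, 0, 0, 0, 0, 0], [0.004, 0, 0, 0, 0, 0], [0.001, 0, 0, 0, 0, 0], [0.001, 0, 0, 0, 0, 0], [0, 0, 0, 0, 0, 0], [0, 0, 0, 0, 0, 0]]}}

```text
time_s: 8.72
position: [0.566, 0.0393, 0.0286]
tcp_rot: [-0.703, 0.704, 0.07, -0.072]
contact_force: [-3.7, -5.0, 4.3]
gripper_width: 0.038
```

```bash
python3 -c "
from h import *
press()"
```

```text
t 8.72 press xy mm [-2.7  0.9] z 0.0286 yaw 11.49 F press [-4.6 -4.1] 4.3 Tq [-0.93  0.63 -0.22] w 0.038
```

Call:
{"name": "arm_command", "arguments": {"deltas": [[0.001, 0, 0, 0, 0, 0], [0.001, 0, 0, 0, 0, 0], [0.001, 0, 0, 0, 0, 0], [0, 0, 0, 0, 0, 0], [0, 0, 0, 0, 0, 0]]}}

```text
time_s: 9.13
position: [0.5681, 0.0397, 0.0286]
tcp_rot: [-0.703, 0.704, 0.069, -0.072]
contact_force: [-5.9, -5.0, 5.7]
gripper_width: 0.038
```

```bash
python3 -c "
from h import *
press()"
```

```text
t 9.13 press xy mm [-0.5  0.9] z 0.0286 yaw 11.48 F press [-6.8 -3.7] 5.7 Tq [-1.03  1.03 -0.17] w 0.038
```

Call:
{"name": "arm_command", "arguments": {"deltas": [[0.001, 0, 0, 0, 0, 0], [0.001, 0, 0, 0, 0, 0], [0, 0, 0, 0, 0, 0], [0, 0, 0, 0, 0, 0]]}}

```text
time_s: 9.47
position: [0.5681, 0.0398, 0.0285]
tcp_rot: [-0.703, 0.704, 0.068, -0.073]
contact_force: [-9.8, -6.0, 10.6]
gripper_width: 0.0379
```

```bash
python3 -c "
from h import *
press()
im=shot('side','s1')[0]
cv2.imwrite('pics/s1c.png',cv2.resize(im[170:260,230:350],None,fx=6,fy=6,interpolation=cv2.INTER_CUBIC))"
```

```text
t 9.47 press xy mm [-0.5  0.9] z 0.0285 yaw 11.47 F press [-10.8  -3.9] 10.6 Tq [-1.13  1.87 -0.14] w 0.0379
```

View pics/s1c.png

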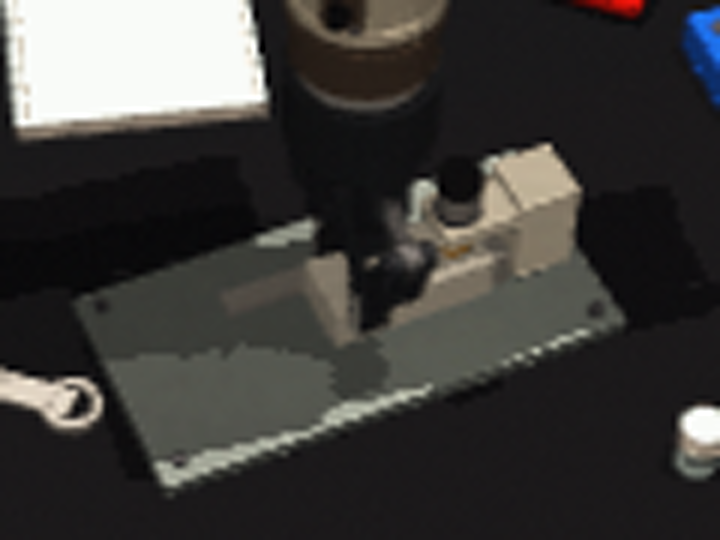

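Stop contact is confirmed: no travel, and the force rose to 10.8 N. The side view shows the block under the arm with its brass next to the button. Release and lift.

Call:
{"name": "arm_command", "arguments": {"deltas": [[-0.002, 0, -0.001, 0, 0, 0], [0, 0, 0, 0, 0, 0], [0, 0, 0, 0, 0, 0], [0, 0, 0, 0, 0, 0], [0, 0, 0, 0, 0, 0]], "fingers": 0.3}}

```text
time_s: 9.93
position: [0.5707, 0.0404, 0.0284]
tcp_rot: [0.704, -0.703, -0.071, 0.071]
contact_force: [0.3, -0.1, 0.2]
gripper_width: 0.0591
```

Call:
{"name": "arm_command", "arguments": {"deltas": [[0, -0.01, 0, 0, 0, 0], [0, -0.02, 0, 0, 0, 0], [0, -0.03, 0, 0, 0, 0], [0, -0.03, 0, 0, 0, 0], [0, -0.03, 0, 0, 0, 0], [0, 0, 0, 0, 0, 0], [0, 0, 0, 0, 0, 0], [0, 0, 0, 0, 0, 0]], "fingers": 1}}

```text
time_s: 10.6
position: [0.5702, 0.04, 0.1487]
tcp_rot: [0.704, -0.703, -0.071, 0.071]
contact_force: [-0.2, -0.1, -0.7]
gripper_width: 0.0
```

```bash
python3 -c "
from h import *
press()
im,cam=shot('wrist','w5')
im2,c2=shot('side','s2')
for c,a,P in findblocks(im2,c2,.035,near=PT): print(c,a,P)
a=np.radians(PY);Rm=np.array([[np.cos(a),-np.sin(a)],[np.sin(a),np.cos(a)]])
print('seat expected',Rm@[.06,0]+PT)
cv2.imwrite('pics/s2c.png',cv2.resize(im2[170:260,230:350],None,fx=6,fy=6,interpolation=cv2.INTER_CUBIC))
plan(np.r_[Rm@[.060,0]+PT,.14],11.5)
"
```

```text
t 10.6 press xy mm [1.6 0.7] z 0.1487 yaw 11.54 F press [-0.3 -0.1] -0.7 Tq [-0.03  0.03 -0.01] w 0.0
seat expected [0.62755337 0.05116724]
t 10.7 pos [0.5692 0.0399 0.1472] yaw 11.54 tilt y [-0.003 -0.    -1.   ] F [ 0.  -0.6 -0.7] w 0.0001
 turn wy 0.01  shift [ 0.0594  0.0072 -0.0006]
```

View pics/s2c.png

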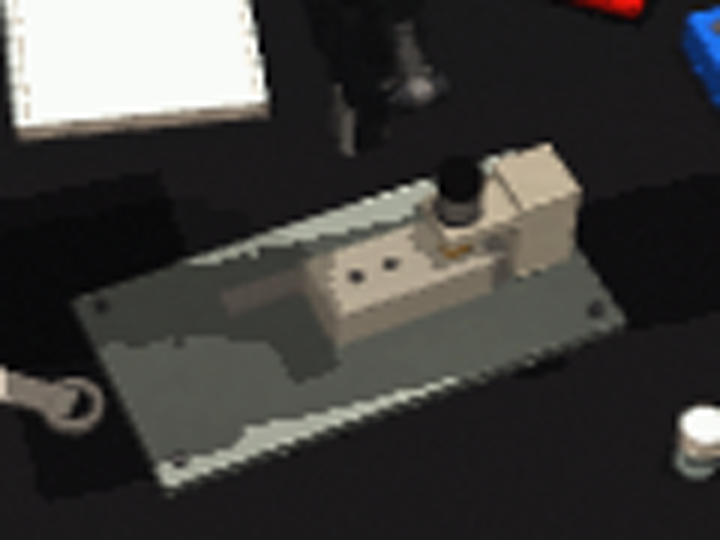

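The block is seated along the fence with brass under the ram. The button is at about (460,180) in the crop. Moving the closed fingers over it.

Call:
{"name": "arm_command", "arguments": {"deltas": [[0.02, 0, -0.001, 0, 0, 0], [0.02, 0, -0.001, 0, 0, 0], [0.019, 0.01, 0, 0, 0, 0], [0, 0.015, 0, 0, 0, 0], [0, 0.012, 0, 0, 0, 0], [0, 0.003, 0, 0, 0, 0], [0, 0, 0, 0, 0, 0], [0, 0, 0, 0, 0, 0]]}}

```text
time_s: 11.37
position: [0.628, 0.0497, 0.1078]
tcp_rot: [0.704, -0.704, -0.07, 0.072]
contact_force: [-0.7, -0.2, 1.1]
gripper_width: 0.0002
```

```bash
python3 -c "
from h import *
press()
im2,c2=shot('side','s3')
n,K,W=c2
q=cast(c2,[((357+.5)/6+229.5,(276.5)/6+169.5),((391.5)/6+229.5,(264.5)/6+169.5)],.035)[:,:2]
a=np.radians(PY);Q=np.array([[np.cos(a),np.sin(a)],[-np.sin(a),np.cos(a)]])
print('dots press (expect 3,23; 0)',(Q@(q-PT).T).T*1e3)
"
```

```text
t 11.37 press xy mm [60.1 -1.5] z 0.1078 yaw 11.54 F press [-0.8 -0. ] 1.1 Tq [-0.02 -0.01  0.  ] w 0.0002
dots press (expect 3,23; 0) [[ 3.86535901  2.0213823 ]
 [23.37509424  2.11325346]]
```

Call:
{"name": "arm_command", "arguments": {"deltas": [[0, 0.006, 0, 0, 0, 0], [0, 0.005, 0, 0, 0, 0], [0, 0.004, 0, 0, 0, 0], [0, 0.002, 0, 0, 0, 0], [0, 0, 0, 0, 0, 0], [0, 0, 0, 0, 0, 0]]}}

```text
time_s: 11.92
position: [0.6289, 0.0497, 0.0919]
tcp_rot: [-0.704, 0.704, 0.071, -0.071]
contact_force: [0.6, 1.2, 2.5]
gripper_width: -0.0003
```

Call:
{"name": "arm_command", "arguments": {"deltas": [[0, 0.002, 0, 0, 0, 0], [0, 0.002, 0, 0, 0, 0], [0, 0.002, 0, 0, 0, 0], [0, 0.002, 0, 0, 0, 0], [0, 0, 0, 0, 0, 0], [0, 0, 0, 0, 0, 0]]}}

```text
time_s: 12.42
position: [0.6289, 0.0497, 0.0853]
tcp_rot: [-0.703, 0.704, 0.072, -0.07]
contact_force: [-1.7, -0.0, 9.7]
gripper_width: 0.0001
```

Call:
{"name": "arm_command", "arguments": {"deltas": [[0, 0.001, 0, 0, 0, 0], [0, 0.001, 0, 0, 0, 0], [0, 0, 0, 0, 0, 0], [0, 0, 0, 0, 0, 0]]}}

```text
time_s: 12.75
position: [0.6289, 0.0497, 0.0838]
tcp_rot: [-0.703, 0.704, 0.072, -0.07]
contact_force: [-3.0, -0.7, 10.8]
gripper_width: 0.0001
```

Call:
{"name": "arm_command", "arguments": {"deltas": [[0, 0.001, 0, 0, 0, 0], [0, 0.001, 0, 0, 0, 0], [0, 0, 0, 0, 0, 0], [0, 0, 0, 0, 0, 0]]}}

```text
time_s: 13.08
position: [0.629, 0.0497, 0.082]
tcp_rot: [-0.703, 0.704, 0.072, -0.07]
contact_force: [-3.2, 0.1, 12.4]
gripper_width: 0.0001
```

Call:
{"name": "arm_command", "arguments": {"deltas": [[0, 0.001, 0, 0, 0, 0], [0, 0.001, 0, 0, 0, 0], [0, 0, 0, 0, 0, 0], [0, 0, 0, 0, 0, 0]]}}

```text
time_s: 13.42
position: [0.6291, 0.0497, 0.0818]
tcp_rot: [-0.703, 0.704, 0.072, -0.07]
contact_force: [-6.0, -1.4, 20.0]
gripper_width: 0.0002
```

Call:
{"name": "arm_command", "arguments": {"deltas": [[0, 0.001, 0, 0, 0, 0], [0, 0.001, 0, 0, 0, 0], [0, 0, 0, 0, 0, 0], [0, 0, 0, 0, 0, 0]]}}

```text
time_s: 13.75
position: [0.6292, 0.0497, 0.0817]
tcp_rot: [-0.703, 0.704, 0.073, -0.069]
contact_force: [-9.6, -1.0, 28.8]
gripper_width: -0.0002
```

Hard stop reached at z=0.0818, 15 mm of travel, 29 N. Retract and regrasp.

Call:
{"name": "arm_command", "arguments": {"deltas": [[0, -0.01, 0, 0, 0, 0], [0, -0.03, 0, 0, 0, 0], [0, -0.03, 0, 0, 0, 0], [-0.03, 0, 0, 0, 0, 0], [-0.032, 0, 0, 0, 0, 0], [0, 0, 0, 0, 0, 0], [0, 0, 0, 0, 0, 0], [0, 0, 0, 0, 0, 0]], "fingers": 0.3}}

```text
time_s: 14.42
position: [0.5678, 0.0373, 0.1455]
tcp_rot: [0.704, -0.704, -0.071, 0.071]
contact_force: [0.6, 0.6, 0.3]
gripper_width: 0.0596
```

```bash
python3 -c "
from h import *
press()
im,cam=shot('wrist','w6')
cv2.imwrite('pics/w6c.png',im[150:,150:410])
p=np.array([.5681,.0398,.0295]); plan(p,11.5)"
```

```text
t 14.42 press xy mm [-1.3 -1.4] z 0.1455 yaw 11.53 F press [0.7 0.4] 0.3 Tq [-0.01 -0.03  0.02] w 0.0596
t 14.47 pos [0.5686 0.0375 0.1456] yaw 11.54 tilt y [ 0.001  0.    -1.   ] F [ 0.3 -0.1 -1. ] w 0.0597
 turn wy 0.01  shift [-0.      0.1161  0.0024]
```

View pics/w6c.png

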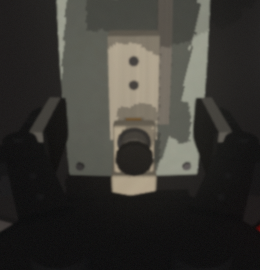

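The block sits at the nest, centred between the jaws, with the button up. Descend and grip.

Call:
{"name": "arm_command", "arguments": {"deltas": [[0, 0.03, 0.002, 0, 0, 0], [0, 0.03, 0, 0, 0, 0], [0, 0.03, 0, 0, 0, 0], [0, 0.016, 0, 0, 0, 0], [0, 0.009, 0, 0, 0, 0], [0, 0, 0, 0, 0, 0], [0, 0, 0, 0, 0, 0]]}}

```text
time_s: 15.05
position: [0.5683, 0.0394, 0.0306]
tcp_rot: [-0.704, 0.704, 0.071, -0.071]
contact_force: [-0.5, -0.5, 0.1]
gripper_width: 0.06
```

Call:
{"name": "arm_command", "arguments": {"deltas": [[0, 0, 0, 0, 0, 0], [0, 0, 0, 0, 0, 0], [0, 0, 0, 0, 0, 0], [0, 0, 0, 0, 0, 0], [0, 0, 0, 0, 0, 0]], "fingers": 1}}

```text
time_s: 15.47
position: [0.5691, 0.0395, 0.0327]
tcp_rot: [0.704, -0.704, -0.073, 0.07]
contact_force: [-0.3, -0.0, 6.3]
gripper_width: 0.0373
```

Call:
{"name": "arm_command", "arguments": {"deltas": [[-0.008, 0, -0.001, 0, 0, 0], [-0.012, 0, 0, 0, 0, 0], [-0.012, 0, 0, 0, 0, 0], [-0.012, 0, 0, 0, 0, 0], [-0.012, 0, 0, 0, 0, 0], [-0.012, 0, 0, 0, 0, 0], [-0.012, 0, 0, 0, 0, 0], [0, 0, 0, 0, 0, 0]]}}

```text
time_s: 16.13
position: [0.4895, 0.022, 0.0327]
tcp_rot: [-0.703, 0.704, 0.072, -0.069]
contact_force: [-2.2, -0.2, 9.7]
gripper_width: 0.0379
```

Call:
{"name": "arm_command", "arguments": {"deltas": [[0, -0.01, 0, 0, 0, 0], [0, -0.03, 0, 0, 0, 0], [0, -0.03, 0, 0, 0, 0], [0, -0.03, 0, 0, 0, 0], [0, 0, 0, 0, 0, 0], [0, 0, 0, 0, 0, 0]]}}

```text
time_s: 16.63
position: [0.4902, 0.0223, 0.1325]
tcp_rot: [-0.703, 0.704, 0.072, -0.07]
contact_force: [-0.1, -0.4, -2.5]
gripper_width: 0.0378
```

```bash
cat >> h.py <<'E'
TC=np.array([.498,.318]);TY=-4.3
def trayslot(u,v,back=.028):
    a=np.radians(TY);Rm=np.array([[np.cos(a),-np.sin(a)],[np.sin(a),np.cos(a)]]);return TC+Rm@[u-back,v]
E
python3 -c "
from h import *
press()
p=trayslot(0,-.05);print(p)
plan(np.r_[p,.12],-4.3)"
```

```text
t 16.63 press xy mm [-80.3  -0.5] z 0.1325 yaw 11.53 F press [-0.1 -0.3] -2.5 Tq [-0.03  0.1  -0.03] w 0.0378
[0.46632988 0.27024015]
t 16.63 pos [0.4902 0.0223 0.1325] yaw 11.53 tilt y [ 0.004  0.    -1.   ] F [-0.1 -0.4 -2.5] w 0.0378
 turn wy 3.17  shift [-0.0424  0.0125  0.2455]
```

Call:
{"name": "arm_command", "arguments": {"deltas": [[0, 0, 0, 0, 0.79, 0], [0, 0, 0, 0, 0.79, 0], [0, 0, 0, 0, 0.79, 0], [0, 0, 0, 0, 0.8, 0], [-0.006, 0.0015, 0.035, 0, 0, 0], [-0.006, 0.0015, 0.035, 0, 0, 0], [-0.006, 0.0015, 0.035, 0, 0, 0], [-0.006, 0.0015, 0.035, 0, 0, 0], [-0.006, 0.0015, 0.035, 0, 0, 0], [-0.006, 0.0015, 0.035, 0, 0, 0], [-0.006, 0.0015, 0.035, 0, 0, 0], [0, 0, 0, 0, 0, 0]]}}

```text
time_s: 17.63
position: [0.4636, 0.2751, 0.1178]
tcp_rot: [0.707, -0.706, 0.025, -0.023]
contact_force: [0.8, 0.0, -1.5]
gripper_width: 0.0374
```

Call:
{"name": "arm_command", "arguments": {"deltas": [[0, 0, 0, 0, 0, 0], [0, 0, 0, 0, 0, 0]]}}

```text
time_s: 17.8
position: [0.4642, 0.2689, 0.1182]
tcp_rot: [-0.706, 0.708, -0.028, 0.025]
contact_force: [0.3, 0.4, -1.2]
gripper_width: 0.0373
```

```bash
python3 -c "
from h import *
im,cam=shot('wrist','w7')
p=trayslot(0,-.05);plan(np.r_[p,.03],-4.3)"
```

```text
t 17.85 pos [0.4647 0.2685 0.1186] yaw -4.34 tilt y [-0.003 -0.002 -1.   ] F [-0.1 -0.2 -1.4] w 0.0379
 turn wy -0.01  shift [0.0015 0.0886 0.0019]
```

View pics/w7.png

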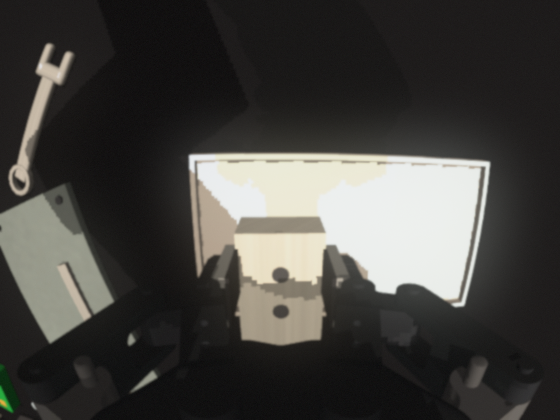

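The block is over the right half of the tray (tray spans columns 190–488), with the walls clear of the fingers. Lowering.

Call:
{"name": "arm_command", "arguments": {"deltas": [[0.001, 0.025, 0.002, 0, 0, 0], [0, 0.025, 0, 0, 0, 0], [0, 0.02, 0, 0, 0, 0], [0, 0.012, 0, 0, 0, 0], [0, 0.004, 0, 0, 0, 0], [0, 0.003, 0, 0, 0, 0], [0, 0, 0, 0, 0, 0], [0, 0, 0, 0, 0, 0]]}}

```text
time_s: 18.52
position: [0.4677, 0.2715, 0.0319]
tcp_rot: [0.707, -0.706, 0.027, -0.027]
contact_force: [0.0, -0.2, -0.9]
gripper_width: 0.0374
```

Call:
{"name": "arm_command", "arguments": {"deltas": [[0, 0.002, 0, 0, 0, 0], [0, 0, 0, 0, 0, 0], [0, 0, 0, 0, 0, 0]]}}

```text
time_s: 18.77
position: [0.4672, 0.2719, 0.0296]
tcp_rot: [0.707, -0.706, 0.026, -0.027]
contact_force: [0.4, -0.4, -3.0]
gripper_width: 0.0379
```

Call:
{"name": "arm_command", "arguments": {"deltas": [[0, 0.002, 0, 0, 0, 0], [0, 0.001, 0, 0, 0, 0], [0, 0, 0, 0, 0, 0], [0, 0, 0, 0, 0, 0]]}}

```text
time_s: 19.1
position: [0.4672, 0.272, 0.0267]
tcp_rot: [0.707, -0.706, 0.026, -0.027]
contact_force: [-1.3, -0.5, 4.2]
gripper_width: 0.038
```

Call:
{"name": "arm_command", "arguments": {"deltas": [[0, 0.001, 0, 0, 0, 0], [0, 0.001, 0, 0, 0, 0], [0, 0, 0, 0, 0, 0], [0, 0, 0, 0, 0, 0]]}}

```text
time_s: 19.43
position: [0.4672, 0.272, 0.0267]
tcp_rot: [0.707, -0.706, 0.026, -0.027]
contact_force: [-5.4, -1.9, 17.1]
gripper_width: 0.0373
```

Bottomed out. Release, lift and go to block B.

Call:
{"name": "arm_command", "arguments": {"deltas": [[0, -0.002, 0, 0, 0, 0], [0, 0, 0, 0, 0, 0], [0, 0, 0, 0, 0, 0], [0, 0, 0, 0, 0, 0], [0, -0.02, 0, 0, 0, 0], [0, -0.03, 0, 0, 0, 0], [0, -0.04, 0, 0, 0, 0], [0, -0.03, 0, 0, 0, 0], [0, 0, 0, 0, 0, 0], [0, 0, 0, 0, 0, 0]], "fingers": 0.3}}

```text
time_s: 20.27
position: [0.4684, 0.2725, 0.1479]
tcp_rot: [0.708, -0.706, 0.025, -0.028]
contact_force: [0.7, -0.5, -0.5]
gripper_width: 0.06
```

```bash
python3 -c "
from h import *
im,c=shot('scene','sc2'); im2,c2=shot('side','sd2')
for n,i,k in(('scene',im,c),('side',im2,c2)):
    for z in (.0245,):
        for q,a,P in findblocks(i,k,.025):
            if .3<P[0]<.8 and abs(P[1])<.45: print(n,q.round(1),a,P.round(4), 'tray-z',cast(k,q,.022)[0].round(4))
cv2.imwrite('pics/sc2c.png',cv2.resize(im[140:310,180:440],None,fx=3,fy=3,interpolation=cv2.INTER_CUBIC))
plan((.5653,-.187,.14),-14)"
```

```text
scene [266.2 342.6] 52 [ 0.7567 -0.2099  0.024 ] tray-z [ 0.7557 -0.2093  0.022 ]
t 20.37 pos [0.4662 0.2713 0.1448] yaw -4.31 tilt y [-0.002 -0.001 -1.   ] F [-1.   0.2 -0.4] w 0.0599
 turn wy 1.94  shift [ 0.207   0.0048 -0.4207]
```

View pics/sc2c.png

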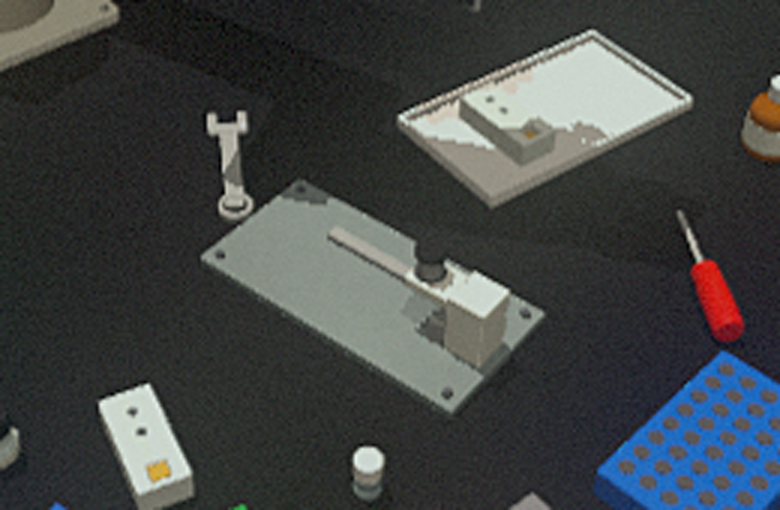

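Block A lies flat in the tray with its seat sunk and the plunger is up. Block B (about (145,445) in the crop) is where it was.

Call:
{"name": "arm_command", "arguments": {"deltas": [[0.018, 0, -0.035, 0, 0, 0], [0.018, 0, -0.035, 0, 0, 0], [0.018, 0, -0.035, 0, 0, 0], [0.018, 0, -0.035, 0, 0, 0], [0.018, 0, -0.035, 0, 0, 0], [0.018, 0, -0.035, 0, 0, 0], [0.018, 0, -0.035, 0, 0, 0], [0.018, 0, -0.035, 0, 0.97, 0], [0.018, 0, -0.035, 0, 0.97, 0], [0.018, 0, -0.035, 0, 0, 0], [0, 0, 0, 0, 0, 0], [0, 0, 0, 0, 0, 0]]}}

```text
time_s: 21.37
position: [0.6094, -0.0964, 0.1429]
tcp_rot: [0.702, -0.702, 0.09, -0.086]
contact_force: [0.4, 0.5, -1.1]
gripper_width: 0.0596
```

Run:
```python
from h import *
im,cam=shot("wrist","w8")
for c,a,P in findblocks(im,cam,.025): print(c.round(1),a,P.round(4))
g=cv2.cvtColor(im,cv2.COLOR_BGR2HSV); m=cv2.inRange(g,(0,0,150),(180,70,255)); 
for c,a,mm in blobs(m,300):
    cc=max(cv2.findContours(mm.astype(np.uint8),0,1)[0],key=len)[:,0]; q=cast(cam,cc,.025)[:,:2]*1000
    r=cv2.minAreaRect(q.astype(np.float32)); print(c.round(0),a,r)
plan((.5653,-.187,.14),-14)
```

```text
[13.7 92.4] 104 [ 0.4327 -0.3241  0.024 ]
[169.  250.5] 147 [ 0.6258 -0.2009  0.024 ]
[102.1 267.7] 115 [ 0.6281 -0.2778  0.024 ]
[552.6 362.4] 327 [0.9427 0.2375 0.024 ]
[553.6 410.3] 245 [1.1099 0.296  0.024 ]
[544.  42.] 2324 ((510.67431640625, 202.91648864746094), (48.382755279541016, 96.27530670166016), 85.6291732788086)
[439. 167.] 15768 ((616.6634521484375, 43.52994918823242), (215.5045623779297, 122.37210083007812), 11.642247200012207)
[ 78. 156.] 465 ((522.1260986328125, -261.8619079589844), (24.8842830657959, 34.85176467895508), 87.03209686279297)
[165. 210.] 4578 ((594.6334838867188, -192.8143768310547), (45.142242431640625, 93.57249450683594), 75.57520294189453)
[321. 318.] 383 ((723.9579467773438, -86.06980895996094), (20.721818923950195, 23.09832000732422), 80.04475402832031)
[119. 393.] 360 ((799.0628662109375, -354.8777770996094), (19.171646118164062, 81.77960968017578), 34.518714904785156)
t 21.42 pos [ 0.6092 -0.0948  0.1434] yaw -14.13 tilt y [-0.005  0.001 -1.   ] F [ 0.  -0.6  0.5] w 0.0601
 turn wy -0.03  shift [-0.0203  0.0034 -0.1001]
```

Call:
{"name": "arm_command", "arguments": {"deltas": [[-0.007, 0, -0.033, 0, 0, 0], [-0.007, 0, -0.033, 0, 0, 0], [-0.006, 0, -0.034, 0, 0, 0], [0, 0, 0, 0, 0, 0], [0, 0.02, 0, 0, 0, 0], [0, 0, 0, 0, 0, 0]]}}

```text
time_s: 21.92
position: [0.5645, -0.1843, 0.1225]
tcp_rot: [0.702, -0.701, 0.088, -0.084]
contact_force: [-1.0, 0.6, -1.4]
gripper_width: 0.06
```

Run:
```python
from h import *
im,cam=shot("wrist","w9")
for c,a,P in findblocks(im,cam,.025,near=[.62,-.2],rad=.05): print(c.round(1),a,P.round(4))
plan((.5655,-.187,.0165),-14.1)
```

```text
[277.4 287.4] 219 [ 0.6261 -0.2015  0.024 ]
t 21.97 pos [ 0.5649 -0.1841  0.1235] yaw -13.92 tilt y [-0.006  0.002 -1.   ] F [-0.7 -0.2 -1.1] w 0.0597
 turn wy 0.04  shift [ 0.0013  0.107  -0.0026]
```

Call:
{"name": "arm_command", "arguments": {"deltas": [[0.001, 0.025, -0.002, 0, 0, 0], [0, 0.03, 0, 0, 0, 0], [0, 0.025, 0, 0, 0, 0], [0, 0.02, 0, 0, 0, 0], [0, 0.006, 0, 0, 0, 0], [0, 0, 0, 0, 0, 0], [0, 0, 0, 0, 0, 0]]}}

```text
time_s: 22.55
position: [0.5681, -0.1876, 0.0207]
tcp_rot: [-0.702, 0.702, -0.086, 0.086]
contact_force: [-0.2, -0.1, 0.2]
gripper_width: 0.0599
```

Call:
{"name": "arm_command", "arguments": {"deltas": [[0, 0, 0, 0, 0, 0], [0, 0, 0, 0, 0, 0], [0, 0, 0, 0, 0, 0], [0, 0, 0, 0, 0, 0], [0, 0, 0, 0, 0, 0]], "fingers": 1}}

```text
time_s: 22.97
position: [0.5692, -0.1887, 0.0225]
tcp_rot: [-0.702, 0.702, -0.085, 0.088]
contact_force: [-0.2, 2.4, 6.3]
gripper_width: 0.0377
```

Call:
{"name": "arm_command", "arguments": {"deltas": [[0, -0.01, 0, 0, 0, 0], [0, -0.02, 0, 0, 0, 0], [0, -0.03, 0, 0, 0, 0], [0, -0.03, 0, 0, 0, 0], [0, -0.02, 0, 0, 0, 0], [0, 0, 0, 0, -0.86, 0], [0, 0, 0, 0, -0.86, 0], [0, 0, 0, 0, -0.86, 0], [0, 0, 0, 0, -0.86, 0], [0, 0, 0, 0, -0.86, 0], [0, 0, 0, 0, -0.86, 0], [0, 0, 0, 0, 0, 0]]}}

```text
time_s: 23.97
position: [0.567, -0.1885, 0.1304]
tcp_rot: [0.703, -0.703, -0.073, 0.073]
contact_force: [-0.5, -0.7, -1.6]
gripper_width: 0.0377
```

Run:
```python
from h import *
press()
a=np.radians(PY);Rm=np.array([[np.cos(a),-np.sin(a)],[np.sin(a),np.cos(a)]])
plan(np.r_[PT+Rm@[-.088,-.006],.13],11.55)
```

```text
t 23.97 press xy mm [ -47.9 -222.4] z 0.1304 yaw 11.84 F press [-0.6 -0.6] -1.6 Tq [-0.03  0.11  0.  ] w 0.0377
t 23.97 pos [ 0.567  -0.1885  0.1304] yaw 11.84 tilt y [-0.001 -0.    -1.   ] F [-0.5 -0.7 -1.6] w 0.0377
 turn wy 0.06  shift [-0.0407  0.0004  0.2163]
```

Call:
{"name": "arm_command", "arguments": {"deltas": [[-0.006, 0, 0.031, 0, 0.06, 0], [-0.006, 0, 0.031, 0, 0, 0], [-0.006, 0, 0.031, 0, 0, 0], [-0.006, 0, 0.031, 0, 0, 0], [-0.006, 0, 0.031, 0, 0, 0], [-0.006, 0, 0.031, 0, 0, 0], [-0.005, 0, 0.03, 0, 0, 0], [0, 0.02, 0, 0, 0, 0], [0, 0.03, 0, 0, 0, 0], [0, 0.02, 0, 0, 0, 0], [0, 0.01, 0, 0, 0, 0], [0, 0, 0, 0, 0, 0]]}}

```text
time_s: 24.97
position: [0.4819, 0.0149, 0.0481]
tcp_rot: [0.704, -0.704, -0.069, 0.072]
contact_force: [0.0, -0.2, -2.3]
gripper_width: 0.0374
```

Run:
```python
from h import *
press()
im,cam=shot("wrist","w10")
g=cv2.cvtColor(im,cv2.COLOR_BGR2GRAY)
cv2.imwrite("pics/w10c.png",im)
```

```text
t 24.97 press xy mm [-89.9  -6. ] z 0.0481 yaw 11.42 F press [-0.  -0.2] -2.3 Tq [-0.04  0.09 -0.  ] w 0.0374
```

View pics/w10c.png

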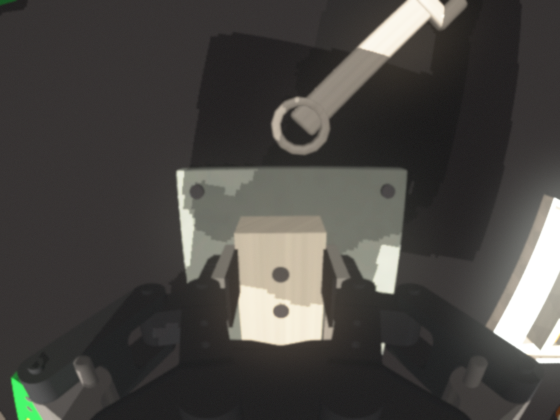

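Block B is held squarely over the apron. Lower it, slide forward, then fence and stop.

Call:
{"name": "arm_command", "arguments": {"deltas": [[0, 0.01, 0, 0, 0, 0], [0, 0.004, 0, 0, 0, 0], [0, 0.0015, 0, 0, 0, 0], [0, 0, 0, 0, 0, 0], [0, 0, 0, 0, 0, 0]]}}

```text
time_s: 25.43
position: [0.4845, 0.0149, 0.0349]
tcp_rot: [-0.704, 0.704, 0.071, -0.07]
contact_force: [-1.1, 0.5, -2.5]
gripper_width: 0.0378
```

Call:
{"name": "arm_command", "arguments": {"deltas": [[0.008, 0, 0, 0, 0, 0], [0.008, 0, 0, 0, 0, 0], [0.008, 0, 0, 0, 0, 0], [0.008, 0, 0, 0, 0, 0], [0.008, 0, 0, 0, 0, 0], [0.008, 0, 0, 0, 0, 0], [0.008, 0, 0, 0, 0, 0], [0.008, 0, 0, 0, 0, 0], [0.008, 0, 0, 0, 0, 0], [0, 0, 0, 0, 0, 0], [0, 0, 0, 0, 0, 0]]}}

```text
time_s: 26.35
position: [0.555, 0.0294, 0.0344]
tcp_rot: [-0.704, 0.704, 0.071, -0.071]
contact_force: [0.5, -1.0, -2.2]
gripper_width: 0.0375
```

Call:
{"name": "arm_command", "arguments": {"deltas": [[0, 0, 0.002, 0, 0, 0], [0, 0, 0.002, 0, 0, 0], [0, 0, 0.001, 0, 0, 0], [0, 0, 0.001, 0, 0, 0], [0, 0, 0.001, 0, 0, 0], [0, 0, 0, 0, 0, 0], [0, 0, 0, 0, 0, 0]]}}

```text
time_s: 26.93
position: [0.5533, 0.0363, 0.0346]
tcp_rot: [0.704, -0.704, -0.071, 0.071]
contact_force: [-0.9, 0.7, -2.7]
gripper_width: 0.0376
```

```bash
python3 -c "
from h import *
press()"
```

```text
t 26.93 press xy mm [-15.8   0.5] z 0.0346 yaw 11.5 F press [-0.7  0.9] -2.7 Tq [-0.08  0.06 -0.02] w 0.0376
```

Call:
{"name": "arm_command", "arguments": {"deltas": [[0, 0.001, 0, 0, 0, 0], [0, 0.001, 0, 0, 0, 0], [0, 0, 0.001, 0, 0, 0], [0, 0, 0, 0, 0, 0], [0, 0, 0, 0, 0, 0]]}}

```text
time_s: 27.35
position: [0.5533, 0.0366, 0.0326]
tcp_rot: [-0.703, 0.704, 0.071, -0.07]
contact_force: [0.6, -2.7, -1.4]
gripper_width: 0.0377
```

```bash
python3 -c "
from h import *
press()"
```

```text
t 27.35 press xy mm [-15.6   0.8] z 0.0326 yaw 11.44 F press [ 0.  -2.8] -1.4 Tq [-0.53 -0.06 -0.19] w 0.0377
```

Call:
{"name": "arm_command", "arguments": {"deltas": [[0.004, 0.001, 0, 0, 0, 0], [0.004, 0, 0, 0, 0, 0], [0.004, 0, 0, 0, 0, 0], [0.002, 0, 0, 0, 0, 0], [0.002, 0, 0, 0, 0, 0], [0, 0, 0, 0, 0, 0], [0, 0, 0, 0, 0, 0]]}}

```text
time_s: 27.93
position: [0.5685, 0.0397, 0.0325]
tcp_rot: [-0.703, 0.704, 0.07, -0.071]
contact_force: [-3.7, -3.4, 6.6]
gripper_width: 0.0375
```

Call:
{"name": "arm_command", "arguments": {"deltas": [[0.001, 0, 0, 0, 0, 0], [0.001, 0, 0, 0, 0, 0], [0, 0, 0, 0, 0, 0], [0, 0, 0, 0, 0, 0]]}}

```text
time_s: 28.27
position: [0.5695, 0.04, 0.0325]
tcp_rot: [-0.703, 0.704, 0.07, -0.071]
contact_force: [-5.4, -3.2, 8.2]
gripper_width: 0.038
```

Call:
{"name": "arm_command", "arguments": {"deltas": [[0.001, 0, 0, 0, 0, 0], [0.001, 0, 0, 0, 0, 0], [0, 0, 0, 0, 0, 0], [0, 0, 0, 0, 0, 0]]}}

```text
time_s: 28.6
position: [0.5695, 0.04, 0.0325]
tcp_rot: [-0.703, 0.704, 0.068, -0.073]
contact_force: [-10.6, -4.8, 12.5]
gripper_width: 0.0375
```

```bash
python3 -c "
from h import *
press()"
```

```text
t 28.6 press xy mm [0.9 0.8] z 0.0325 yaw 11.44 F press [-11.3  -2.5] 12.5 Tq [-0.9   2.05 -0.09] w 0.0375
```

Stop hit at +0.9 mm, consistent with the slightly different grasp. Release, lift, shut and move over the button.

Call:
{"name": "arm_command", "arguments": {"deltas": [[-0.002, 0, -0.001, 0, 0, 0], [0, 0, 0, 0, 0, 0], [0, 0, 0, 0, 0, 0], [0, 0, 0, 0, 0, 0], [0, 0, 0, 0, 0, 0]], "fingers": 0.3}}

```text
time_s: 29.02
position: [0.5714, 0.0401, 0.0315]
tcp_rot: [0.704, -0.703, -0.071, 0.071]
contact_force: [-0.9, 0.5, -0.4]
gripper_width: 0.0598
```

Call:
{"name": "arm_command", "arguments": {"deltas": [[0, -0.01, 0, 0, 0, 0], [0, -0.02, 0, 0, 0, 0], [0, -0.03, 0, 0, 0, 0], [0, -0.03, 0, 0, 0, 0], [0, -0.025, 0, 0, 0, 0], [0, 0, 0, 0, 0, 0], [0, 0, 0, 0, 0, 0], [0, 0, 0, 0, 0, 0]], "fingers": 1}}

```text
time_s: 29.68
position: [0.5707, 0.0399, 0.1465]
tcp_rot: [0.704, -0.704, -0.071, 0.071]
contact_force: [-0.2, 0.0, 0.2]
gripper_width: 0.0001
```

```bash
python3 -c "
from h import *
press()
im,cam=shot('wrist','w11')
g=cv2.cvtColor(im,cv2.COLOR_BGR2GRAY)
plan((.628,.050,.108),11.5)
cv2.imwrite('pics/w11c.png',cv2.resize(im[120:,150:410],None,fx=2,fy=2))"
```

```text
t 29.68 press xy mm [2.  0.5] z 0.1465 yaw 11.5 F press [-0.2  0.1] 0.2 Tq [-0.02  0.02 -0.03] w 0.0001
t 29.73 pos [0.5701 0.0398 0.1456] yaw 11.49 tilt y [-0.002 -0.    -1.   ] F [ 0.5 -0.4 -0. ] w 0.0002
 turn wy -0.0  shift [ 0.0588  0.0376 -0.0015]
```

View pics/w11c.png

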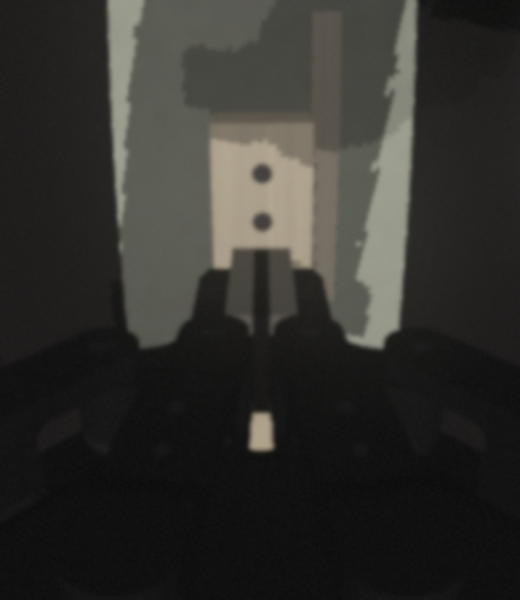

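Block B lies flat along the fence with its dots on the centre line. Pressing.

Call:
{"name": "arm_command", "arguments": {"deltas": [[0.02, 0, -0.001, 0, 0, 0], [0.02, 0, 0, 0, 0, 0], [0.019, 0.01, 0, 0, 0, 0], [0, 0.015, 0, 0, 0, 0], [0, 0.012, 0, 0, 0, 0], [0, 0.006, 0, 0, 0, 0], [0, 0.004, 0, 0, 0, 0], [0, 0.004, 0, 0, 0, 0], [0, 0.002, 0, 0, 0, 0], [0, 0, 0, 0, 0, 0], [0, 0, 0, 0, 0, 0]]}}

```text
time_s: 30.65
position: [0.6292, 0.0506, 0.0943]
tcp_rot: [-0.704, 0.704, 0.071, -0.07]
contact_force: [-0.6, -0.4, 2.0]
gripper_width: -0.0
```

Call:
{"name": "arm_command", "arguments": {"deltas": [[0, 0.002, 0, 0, 0, 0], [0, 0.002, 0, 0, 0, 0], [0, 0.002, 0, 0, 0, 0], [0, 0.002, 0, 0, 0, 0], [0, 0.001, 0, 0, 0, 0], [0, 0.001, 0, 0, 0, 0], [0, 0, 0, 0, 0, 0], [0, 0, 0, 0, 0, 0]]}}

```text
time_s: 31.32
position: [0.6297, 0.0506, 0.0857]
tcp_rot: [-0.704, 0.704, 0.072, -0.07]
contact_force: [-3.8, -0.6, 10.8]
gripper_width: -0.0003
```

Call:
{"name": "arm_command", "arguments": {"deltas": [[0, 0.001, 0, 0, 0, 0], [0, 0.001, 0, 0, 0, 0], [0, 0, 0, 0, 0, 0], [0, 0, 0, 0, 0, 0]]}}

```text
time_s: 31.65
position: [0.6297, 0.0506, 0.084]
tcp_rot: [-0.704, 0.704, 0.072, -0.07]
contact_force: [-4.1, -0.8, 11.8]
gripper_width: -0.0
```

Call:
{"name": "arm_command", "arguments": {"deltas": [[0, 0.001, 0, 0, 0, 0], [0, 0.001, 0, 0, 0, 0], [0, 0, 0, 0, 0, 0], [0, 0, 0, 0, 0, 0]]}}

```text
time_s: 31.98
position: [0.6298, 0.0506, 0.0822]
tcp_rot: [-0.704, 0.704, 0.072, -0.07]
contact_force: [-4.2, -0.8, 12.8]
gripper_width: -0.0006
```

Call:
{"name": "arm_command", "arguments": {"deltas": [[0, 0.001, 0, 0, 0, 0], [0, 0.001, 0, 0, 0, 0], [0, 0.001, 0, 0, 0, 0], [0, 0, 0, 0, 0, 0], [0, 0, 0, 0, 0, 0], [0, 0, 0, 0, 0, 0]]}}

```text
time_s: 32.48
position: [0.6299, 0.0506, 0.0817]
tcp_rot: [-0.703, 0.704, 0.072, -0.069]
contact_force: [-8.2, -0.4, 23.2]
gripper_width: 0.0
```

Call:
{"name": "arm_command", "arguments": {"deltas": [[0, -0.01, 0, 0, 0, 0], [0, -0.03, 0, 0, 0, 0], [0, -0.03, 0, 0, 0, 0], [-0.03, 0, 0, 0, 0, 0], [-0.031, 0, 0, 0, 0, 0], [0, 0, 0, 0, 0, 0], [0, 0, 0, 0, 0, 0], [0, 0, 0, 0, 0, 0]], "fingers": 0.3}}

```text
time_s: 33.15
position: [0.5699, 0.0384, 0.1467]
tcp_rot: [-0.704, 0.704, 0.071, -0.07]
contact_force: [0.3, 0.1, 0.3]
gripper_width: 0.0598
```

```bash
python3 -c "
from h import *
press()
plan((.569,.0397,.0305),11.5)"
```

```text
t 33.15 press xy mm [ 0.9 -0.8] z 0.1467 yaw 11.48 F press [0.3 0.1] 0.3 Tq [ 0.02  0.03 -0.01] w 0.0598
t 33.15 pos [0.5699 0.0384 0.1467] yaw 11.48 tilt y [ 0.002  0.    -1.   ] F [0.3 0.1 0.3] w 0.0598
 turn wy -0.0  shift [-0.0006  0.1162  0.0014]
```

Call:
{"name": "arm_command", "arguments": {"deltas": [[-0.001, 0.03, 0.001, 0, 0, 0], [0, 0.03, 0, 0, 0, 0], [0, 0.03, 0, 0, 0, 0], [0, 0.016, 0, 0, 0, 0], [0, 0.01, 0, 0, 0, 0], [0, 0, 0, 0, 0, 0], [0, 0, 0, 0, 0, 0]]}}

```text
time_s: 33.73
position: [0.569, 0.0394, 0.0305]
tcp_rot: [-0.704, 0.704, 0.071, -0.071]
contact_force: [0.2, 0.1, 0.1]
gripper_width: 0.0597
```

Call:
{"name": "arm_command", "arguments": {"deltas": [[0, 0, 0, 0, 0, 0], [0, 0, 0, 0, 0, 0], [0, 0, 0, 0, 0, 0], [0, 0, 0, 0, 0, 0], [0, 0, 0, 0, 0, 0]], "fingers": 1}}

```text
time_s: 34.15
position: [0.5697, 0.0394, 0.0327]
tcp_rot: [0.704, -0.704, -0.072, 0.069]
contact_force: [0.1, 0.4, 6.5]
gripper_width: 0.0374
```

Call:
{"name": "arm_command", "arguments": {"deltas": [[-0.008, 0, -0.001, 0, 0, 0], [-0.012, 0, 0, 0, 0, 0], [-0.012, 0, 0, 0, 0, 0], [-0.012, 0, 0, 0, 0, 0], [-0.012, 0, 0, 0, 0, 0], [-0.012, 0, 0, 0, 0, 0], [-0.012, 0, 0, 0, 0, 0], [0, 0, 0, 0, 0, 0]]}}

```text
time_s: 34.82
position: [0.4902, 0.0219, 0.0327]
tcp_rot: [-0.703, 0.704, 0.072, -0.069]
contact_force: [-2.4, -0.5, 10.8]
gripper_width: 0.0376
```

Call:
{"name": "arm_command", "arguments": {"deltas": [[0, -0.01, 0, 0, 0, 0], [0, -0.03, 0, 0, 0, 0], [0, -0.03, 0, 0, 0, 0], [0, -0.03, 0, 0, 0, 0], [0, 0, 0, 0, 0, 0], [0, 0, 0, 0, 0, 0]]}}

```text
time_s: 35.32
position: [0.4907, 0.0222, 0.1323]
tcp_rot: [-0.703, 0.704, 0.072, -0.069]
contact_force: [-0.9, -0.3, -3.5]
gripper_width: 0.0378
```

```bash
python3 -c "
from h import *
im,c=shot('wrist','w12')
press()
p=trayslot(0,.05,.027)
plan(np.r_[p,.12],-4.3)"
```

```text
t 35.37 press xy mm [-81.3  -0.4] z 0.1306 yaw 11.48 F press [-0.5  0.1] -3.6 Tq [-0.03  0.13 -0.  ] w 0.0374
t 35.37 pos [0.4893 0.0222 0.1306] yaw 11.48 tilt y [-0. -0. -1.] F [-0.5 -0.  -3.6] w 0.0374
 turn wy 3.16  shift [-0.0405  0.0106  0.3457]
```

Call:
{"name": "arm_command", "arguments": {"deltas": [[0, 0, 0, 0, 0.79, 0], [0, 0, 0, 0, 0.79, 0], [0, 0, 0, 0, 0.79, 0], [0, 0, 0, 0, 0.79, 0], [-0.005, 0, 0.038, 0, 0, 0], [-0.005, 0, 0.038, 0, 0, 0], [-0.005, 0, 0.038, 0, 0, 0], [-0.005, 0, 0.038, 0, 0, 0], [-0.005, 0, 0.038, 0, 0, 0], [-0.005, 0, 0.038, 0, 0, 0], [-0.005, 0, 0.038, 0, 0, 0], [-0.005, 0, 0.038, 0, 0, 0]]}}

```text
time_s: 36.37
position: [0.4707, 0.3291, 0.1279]
tcp_rot: [-0.705, 0.708, -0.028, 0.025]
contact_force: [0.3, -0.5, -1.8]
gripper_width: 0.0372
```

Call:
{"name": "arm_command", "arguments": {"deltas": [[0, 0.005, 0.038, 0, 0, 0], [0, 0.005, 0, 0, 0, 0], [0, 0, 0, 0, 0, 0], [0, 0, 0, 0, 0, 0]]}}

```text
time_s: 36.7
position: [0.4737, 0.3648, 0.1177]
tcp_rot: [-0.705, 0.708, -0.028, 0.025]
contact_force: [-0.1, -0.0, -2.4]
gripper_width: 0.0375
```

```bash
python3 -c "
from h import *
im,c=shot('wrist','w13')
p=trayslot(0,.05,.027)
plan(np.r_[p,.032],-4.3)"
```

```text
t 36.75 pos [0.4744 0.3646 0.1186] yaw -4.35 tilt y [-0.004 -0.003 -1.   ] F [-0.6 -0.8 -3.3] w 0.0375
 turn wy -0.01  shift [0.0001 0.0866 0.0053]
```

View pics/w13.png

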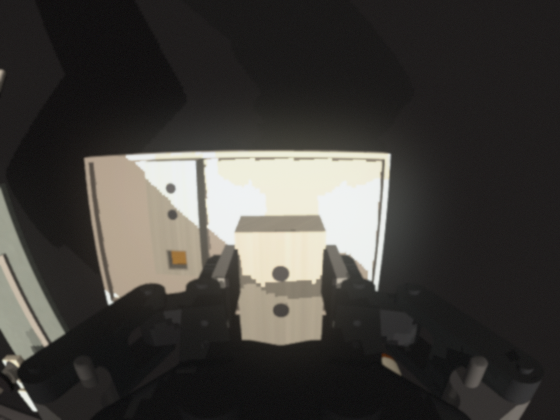

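The free left half of the tray is below the held block, and A (seat at (178,259)) is clear. Lowering.

Call:
{"name": "arm_command", "arguments": {"deltas": [[0, 0.025, 0.003, 0, 0, 0], [0, 0.025, 0.002, 0, 0, 0], [0, 0.02, 0, 0, 0, 0], [0, 0.012, 0, 0, 0, 0], [0, 0.004, 0, 0, 0, 0], [0, 0.003, 0, 0, 0, 0], [0, 0, 0, 0, 0, 0], [0, 0, 0, 0, 0, 0]]}}

```text
time_s: 37.42
position: [0.4769, 0.3712, 0.0327]
tcp_rot: [0.707, -0.706, 0.026, -0.027]
contact_force: [-0.6, 0.2, -1.5]
gripper_width: 0.0375
```

Call:
{"name": "arm_command", "arguments": {"deltas": [[0, 0.002, 0, 0, 0, 0], [0, 0.001, 0, 0, 0, 0], [0, 0, 0, 0, 0, 0], [0, 0, 0, 0, 0, 0]]}}

```text
time_s: 37.75
position: [0.4761, 0.3715, 0.0289]
tcp_rot: [0.707, -0.706, 0.026, -0.027]
contact_force: [0.7, 0.3, -2.3]
gripper_width: 0.0377
```

Call:
{"name": "arm_command", "arguments": {"deltas": [[0, 0.001, 0, 0, 0, 0], [0, 0.001, 0, 0, 0, 0], [0, 0, 0, 0, 0, 0], [0, 0, 0, 0, 0, 0]]}}

```text
time_s: 38.08
position: [0.4761, 0.3715, 0.0268]
tcp_rot: [0.707, -0.706, 0.026, -0.027]
contact_force: [-1.4, 0.1, -0.4]
gripper_width: 0.0376
```

Call:
{"name": "arm_command", "arguments": {"deltas": [[0, 0.001, 0, 0, 0, 0], [0, 0, 0, 0, 0, 0], [0, 0, 0, 0, 0, 0]]}}

```text
time_s: 38.33
position: [0.4761, 0.3716, 0.0267]
tcp_rot: [0.707, -0.706, 0.026, -0.027]
contact_force: [-2.3, -0.2, 5.6]
gripper_width: 0.0375
```

Call:
{"name": "arm_command", "arguments": {"deltas": [[0, 0, 0, 0, 0, 0], [0, 0, 0, 0, 0, 0], [0, 0, 0, 0, 0, 0], [0, -0.02, 0, 0, 0, 0], [0, -0.03, 0, 0, 0, 0], [0, -0.04, 0, 0, 0, 0], [0, -0.04, 0, 0, 0, 0], [0, -0.04, 0, 0, 0, 0], [0, 0, 0, 0, 0, 0], [0, 0, 0, 0, 0, 0]], "fingers": 0.3}}

```text
time_s: 39.17
position: [0.4779, 0.3727, 0.1992]
tcp_rot: [0.708, -0.705, 0.024, -0.029]
contact_force: [1.0, 0.1, -0.8]
gripper_width: 0.0596
```

```bash
python3 -c "
from h import *
press()
im,c=shot('scene','sc3'); im2,c2=shot('side','sd3'); wi,wc=shot('wrist','w14')
a=np.radians(TY);Q=np.array([[np.cos(a),np.sin(a)],[-np.sin(a),np.cos(a)]])
for q,A,P in [(q,A,cast(wc,q,.021)[0]) for q,A,_ in blobs(brass(wi),30)]: print('brass',q.round(1),A,'tray',(Q@(P[:2]-TC)).round(4))
A=cv2.resize(im[140:290,230:430],None,fx=2.5,fy=2.5,interpolation=cv2.INTER_CUBIC)
S=cv2.resize(wi[100:340,40:440],None,fx=.9,fy=.9)
o=np.zeros((A.shape[0]+S.shape[0],max(A.shape[1],S.shape[1]),3),np.uint8);o[:A.shape[0],:A.shape[1]]=A;o[A.shape[0]:,:S.shape[1]]=S
cv2.imwrite('pics/fin.png',o);print(o.shape)"
```

```text
t 39.17 press xy mm [-21.4 345.2] z 0.1992 yaw -4.32 F press [ 1.  -0.1] -0.8 Tq [ 0.01  0.05 -0.  ] w 0.0596
brass [193.7 225.1] 111 tray [ 0.0105 -0.0369]
brass [281.4 247.3] 116 tray [0.0339 0.0526]
brass [554.  410.9] 215 tray [0.4683 0.6712]
brass [  5.6 414.8] 124 tray [ 0.4909 -0.5849]
(591, 500, 3)
```

View pics/fin.png

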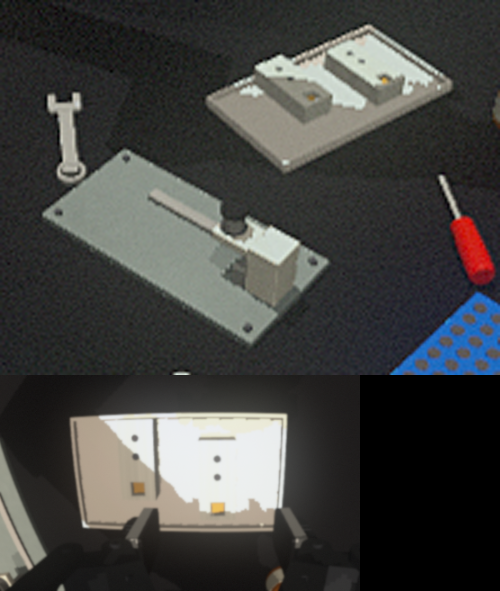

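Block A was knocked about 2 cm back after it was set down: its seat is now at tray (0.010,-0.037), so its rear end is right at the tray wall. My 16 pictures are used up, so I'll check by numbers whether it lies flat, triangulating its dots and seat from two wrist poses.

```bash
cat >> h.py <<'E'
def ray(cam,uv):
    a=cast(cam,uv,0.)[0];o=cam[2][:3,3];return o,(a-o)/np.linalg.norm(a-o)
def features(im,cam,gs):
    "sub-pixel seat and dark dots near guesses (world points)"
    g=cv2.cvtColor(im,cv2.COLOR_BGR2GRAY); out=[]
    for k,P in enumerate(gs):
        u,v=proj(cam,P)[0]; u0,v0=int(round(u))-9,int(round(v))-9
        w=im[v0:v0+19,u0:u0+19]
        if k==0: m=brass(w)
        else:
            gw=g[v0:v0+19,u0:u0+19]; m=(gw<.6*np.median(gw)).astype(np.uint8)*255
        b=blobs(m,4,90)
        if not b: out.append(None);continue
        c=min(b,key=lambda t:np.linalg.norm(t[0]-9)); out.append(c[0]+[u0,v0])
    return out
def toW(u,v,z):
    a=np.radians(TY);Rm=np.array([[np.cos(a),-np.sin(a)],[np.sin(a),np.cos(a)]]);return np.r_[TC+Rm@[u,v],z]
def toT(P):
    a=np.radians(TY);Q=np.array([[np.cos(a),np.sin(a)],[-np.sin(a),np.cos(a)]]);return np.r_[Q@(P[:2]-TC),P[2]]
E
cat > meas.py <<'E'
from h import *
import pickle,sys
im,cam=shot("wrist")
f=lambda s,d:[toW(s[0]+k,s[1],z) for k,z in((0,.022),(-.037,.029),(-.057,.029))]
r={n:features(im,cam,f(s,0)) for n,s in(("A",(.0105,-.037)),("B",(.033,.0525)))}
for n in r: print(n,[None if x is None else x.round(1).tolist() for x in r[n]],[None if x is None else (toT(cast(cam,x,z)[0])*1e3).round(1).tolist() for x,z in zip(r[n],(.022,.029,.029))])
pickle.dump((cam,r),open(sys.argv[1],"wb"))
E
python3 meas.py m1.pkl
```

```text
A [None, [190.5, 191.5], [189.7, 170.6]] [None, [-27.2, -35.8, 29.0], [-47.7, -35.4, 29.0]]
B [None, [281.8, 214.1], [281.5, 194.0]] [None, [-4.8, 52.3, 29.0], [-24.5, 52.0, 29.0]]
```

Call:
{"name": "arm_command", "arguments": {"deltas": [[-0.01, 0, -0.03, 0, 0, 0], [-0.01, 0, -0.03, 0, 0, 0], [-0.01, 0, -0.03, 0, 0, 0], [-0.01, 0, -0.03, 0, 0, 0], [0, 0, -0.03, 0, 0, 0], [0, 0, 0, 0, 0, 0], [0, 0, 0, 0, 0, 0], [0, 0, 0, 0, 0, 0]]}}

```text
time_s: 40.03
position: [0.4248, 0.2248, 0.1947]
tcp_rot: [-0.706, 0.707, -0.027, 0.026]
contact_force: [-0.0, 0.3, 1.0]
gripper_width: 0.0598
```

```bash
python3 meas.py m2.pkl
python3 - <<'E'
from h import *
import pickle
(c1,r1),(c2,r2)=[pickle.load(open(f,"rb")) for f in("m1.pkl","m2.pkl")]
for n in "AB":
    for k in range(3):
        if r1[n][k] is None or r2[n][k] is None: continue
        (o1,d1),(o2,d2)=ray(c1,r1[n][k]),ray(c2,r2[n][k])
        t=np.linalg.lstsq(np.c_[d1,-d2],o2-o1,rcond=None)[0]; p,q=o1+t[0]*d1,o2+t[1]*d2
        print(n,("seat","dot-5","dot-25")[k],(toT((p+q)/2)*1e3).round(1),"gap",np.linalg.norm(p-q)*1e3)
E
```

```text
A [[339.1, 261.6], [343.3, 229.7], [344.6, 210.0]] [[10.1, -36.6, 22.0], [-27.7, -35.8, 29.0], [-47.9, -35.7, 29.0]]
B [[415.5, 277.8], [421.5, 248.7], [423.5, 231.0]] [[33.6, 54.5, 22.0], [-5.0, 52.4, 29.0], [-24.9, 51.8, 29.0]]
A dot-5 [-27.4 -35.8  28.8] gap 0.48461218760470426
A dot-25 [-47.6 -35.6  28.5] gap 0.13110992702459748
B dot-5 [-4.9 52.4 29.1] gap 0.1437784479043831
B dot-25 [-24.6  52.1  28.5] gap 0.33335968257975485
```

Both blocks lie flat, with top faces at about 28.5–29 mm. A is at tray x ≈ -22 mm, well within limits. One last check of seat depth and the button's height, then hand in.

Run:
```python
from h import *
import pickle
(c1,r1),(c2,r2)=[pickle.load(open(f,"rb")) for f in("m1.pkl","m2.pkl")]
for n,a,b in(("A",(193.7,225.1),r2["A"][0]),("B",(281.4,247.3),r2["B"][0])):
    (o1,d1),(o2,d2)=ray(c1,a),ray(c2,b); t=np.linalg.lstsq(np.c_[d1,-d2],o2-o1,rcond=None)[0]
    print(n,"seat z mm (28 unpressed, 22 pressed)",((o1+t[0]*d1+o2+t[1]*d2)/2*1e3).round(1))
# button + bystanders: pixel change between first and last fixed views
for n,f in(("scene","sc3"),("side","sd3")):
    im0=cv2.imread(f"pics/{n}0.png");im=cv2.imread(f"pics/{f}.png")
    p=optics.camera_params(n);cam=(n,p["K"],p["world_from_camera"])
    for k,P in(("button",(.6276,.0505,.085)),("jar",(.533,-.279,.04)),("vial",(.717,-.084,.03))):
        u,v=proj(cam,P)[0].astype(int);s=np.s_[v-11:v+12,u-11:u+12]
        t=im0[v-7:v+8,u-7:u+8];m=cv2.matchTemplate(im[s],t,cv2.TM_CCOEFF_NORMED);_,mx,_,l=cv2.minMaxLoc(m);print(n,k,"shift px",l[0]-4,l[1]-4,round(mx,2))
print(readout.read_state()["contact_force"].round(1))
from cell import job
print(job.job_done())
```

```text
A seat z mm (28 unpressed, 22 pressed) [504.4 280.7  23.3]
B seat z mm (28 unpressed, 22 pressed) [532.3 367.5  27.2]
scene button shift px 0 0 0.99
scene jar shift px 0 0 0.98
scene vial shift px 0 0 1.0
side button shift px 0 0 1.0
side jar shift px 0 0 1.0
side vial shift px 0 0 1.0
[ 1.  -0.   0.1]
the job is handed in; nothing more can be done
None
```

The two aluminium blocks present were each registered against the fence and end stop, pressed, and laid brass side up in the white tray. The job was handed in at about 40 s. One of my last checks, the depth of block B's seat, did not agree with the press readings.

- **Pressing:** both times the plunger went 15 mm, past the first stop to the hard second stop. The final forces were 29 N for block A and 23 N for block B.
- **In the tray:** triangulating the dots put both top faces at 28.5–29.1 mm, so both blocks lie flat on the floor. Block B is about 0 mm and 52 mm from the tray centre.
- **Block A moved:** it was shifted about 2 cm after I set it down, and now sits at about (-22, -36) mm in the tray. It is flat and inside the limits, with its rear end at or very near the tray wall, so I left it there.
- **Press and bystanders:** the button, jar and vial show no pixel shift from the first pictures, so the plunger is up. The press was empty in the last picture. I did not check the spanner, screwdriver or bottle by numbers; the spanner and screwdriver look in place in that picture, and the arm never worked close to any of the three.
- **Check that disagreed:** seat height should read about 22 mm when pressed. Block A read 23.3 mm, but block B read 27.2 mm, which looks barely pressed. I put more weight on the press's full 15 mm of travel, because the brightly lit brass gave a weak pixel centre. The check ran in the same script as the hand-in, so I did not resolve it first.

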